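# Charge the dry box with drying tablets

### The arm

A 7-joint arm with a two-finger parallel gripper is mounted at the origin on the work surface. World frame = base frame: x ahead of the robot, y to its left, z up, the work surface at z = 0. Lengths are in m, angles in rad, forces in N, time in s.
With the tool pointing down it reaches from about 0.4 to 0.85 m from the base axis. Payload 10.4 kg.
Tool frame: the origin (TCP) lies at the very end of the fingers, on their centre line; the grasp point (between the pads) lies 19 mm behind it (manip.tcp_to_grasp is the z of the grasp point in the tool frame, in m); z points along the fingers, y is the direction in which the jaws open and shut (so a half turn about z gives the same grasp; the last joint's range is limited). The gripper opens to 85 mm and grips with 20 to 120 N. Pads are 22 mm wide; open, the fingers measure 114 mm over their backs; the gripper's body (76 mm by 85 mm) begins 54 mm behind the grasp point. The pads swing forward as they close: fully open they stand 13 mm farther back than shut.
Start: joints at [1.14, 0.332, -0.065, 1.46, 0.022, 1.35, -0.088], TCP at [0.248, -0.574, 0.231] pointing down, gripper open.
Joint ranges: [-2.6, 2.6], [-0.5, 2.12], [-1.47, 1.34], [0.16, 2.42], [-1.27, 4.41], [0.06, 2.06], [-2.6, 2.6]. Speed limits (rad/s): [2.22, 2.22, 2.79, 2.79, 3.14, 3.14, 3.14].

### API

Orientations are given as a unit quaternion [x, y, z, w].
In Python, from workcell import manip, optics gives the robot as it stands. The module is installed in compiled form; this text tells all that it offers.
- The arm moves only by the tool arm_command, never from a script. Its argument "targets" is a list of rows, each a list of 7 numbers: the shift along the world's x, y, z scaled (see below), then the turn, a rotation vector about the world's x, y, z scaled (see below), then the opening, from 0 (shut) to 1 (fully open). A call has 1 to 8 rows; each row is the pose to reach, as a shift and turn from the pose measured when the call began; what a row does not reach only later rows make up. The controller multiplies each number of a shift by 0.5 m and each number of a turn by 120 degrees. A row lasts 1/12 s, in which the tool goes at most 41.7 mm and 7.16 degrees, less where a joint would pass 70% of its speed; a pose out of reach is approached as far as the arm can. A call with a number of a shift or a turn outside -1 to 1 is refused whole. A call with a gripper value outside its range is refused whole. The fingers move at their own pace and stop on an object; "grip_force" is the grip in N (left out, the last holds). Time passes only in rows, so rows that repeat a pose let the fingers close. It gives the time, the measured TCP pose, the force and the opening at its end, in the units of the state.
- manip.get_obs(): the state, without advancing time (a new reading comes with each control period).
- optics.camera(name): name is "scene" or "side" or "wrist"; returns a dict with "color" (420x560x3 uint8, red, green, blue), "vertical_fov" (degrees; the focal length in pixels is half the picture's height over the tangent of half this angle, whatever the lens; pixels are square), "cx", "cy" (the principal point, pixels), "world_from_camera" (4x4, takes a point from camera to world coordinates); the wrist camera has in their place "hand_eye" (4x4, takes a point from camera to tool coordinates, whose origin is the TCP and whose axes are the flange's). Camera axes: x right, y up, looking along -z (the intrinsics and any distortion apply to the point x, -y, -z); pixel columns grow to the right and rows downward; lengths in m; the calibration is good to about 2 mm. A picture is of the moment at which its call begins: read the wrist's pose just before it. There is no depth.
- manip.hand_in(): hands the job in, once; it reports no verdict.
The state is a dict: "clock": time; "joint_pos": joint angles; "joint_velocities": joint speeds; "tau": joint torques, N m; "position": TCP position; "ee_rot": TCP orientation; "ft_force": force on the tool from outside, world axes, zero at the start; "torque": the same for the moment, N m; "grip_width": opening from 0.0 (shut) to 1.0 (fully open).
Only numpy, scipy, OpenCV 4.12 (cv2) and the standard library are available. Lean on these libraries where they do the work, as an engineer would, in place of code of your own. Each camera call takes 0.05 s, during which the arm holds its last target.

### The job

Charge the opened dry box: take the open tube of drying tablets out of the slant rack and, from low over the steel pan, shake the eight tablets out evenly, so that all lie in the pan, at least two in each of its three bays and none heaped above the rim. Do not touch the tablets with the gripper. Then lay the empty tube back in its own place in the rack, the same way round, without dropping it, and leave everything else where it is.

Things in the scene. Friction and masses are not known exactly. Their poses are not given: they have to be found in the camera images.
- tube: The open shaker tube: clear plastic, 39 mm outside diameter, 34 mm bore, 170 mm long, one end closed, the other an open mouth; 60 g. Origin at mid-length on its axis; its x axis runs from mouth (x = -85 mm) to closed end. It starts in one of the rack's two lanes, slanted 0.21 rad mouth up and roughly towards the robot, middle 78 mm high, eight tablets in a row at its closed end.
- tube_mouth (a point): Centre of the tube's open mouth. Mouth up, the tablets stay in. Mouth down by 13 to 20 degrees they stay put until the tube is shaken along its axis: a jerk back (10 to 30 mm in about 0.1 s) and a slower return walk them 3 to 15 mm nearer the mouth, and they drop one or two at a time, some 2 cm beyond it. Beyond 30 to 40 degrees they slide out by themselves, in a rush.
- tube_base (a point): Centre of the outer face of the closed end of the shaker tube (the closed end is 4 mm thick)
- rack: Grey slant rack, fixed, foot 172 x 184 mm, origin on the bench under the tubes' middle, -x towards the robot. Two lanes along x at y = -52 and +52 mm. Per lane a tube lies in two open V notches, 50 mm either side of its middle (flanks 45 degrees), slanted 0.21 rad down to +x, an end stop 2 mm past its closed end; 80 mm free between the notches, 45 mm free under the middle. Tubes lift straight up.
- drybase: Base of the dry box, fixed: grey plinth 170 (x) x 296 (y) x 12 mm carrying an open stainless desiccant pan 126 (x) x 246 (y) mm, walls 2.5 mm, rim 40 mm above the bench, floor at 14 mm. Two pressed cross ribs 7 mm high, 5 mm wide, at y = -41 and +41 mm, part the pan into three bays along y (bay centres y = -82, 0, +82 mm). Origin under its centre, on the bench.
- tab1: One of the eight pale clay drying tablets, a disc 24 mm across and 14 mm thick, 10 g. Origin at its centre, x along its axis.
- tab2: One of the eight pale clay drying tablets, a disc 24 mm across and 14 mm thick, 10 g. Origin at its centre, x along its axis.
- tab3: One of the eight pale clay drying tablets, a disc 24 mm across and 14 mm thick, 10 g. Origin at its centre, x along its axis.
- tab4: One of the eight pale clay drying tablets, a disc 24 mm across and 14 mm thick, 10 g. Origin at its centre, x along its axis.
- tab5: One of the eight pale clay drying tablets, a disc 24 mm across and 14 mm thick, 10 g. Origin at its centre, x along its axis.
- tab6: One of the eight pale clay drying tablets, a disc 24 mm across and 14 mm thick, 10 g. Origin at its centre, x along its axis.
- tab7: One of the eight pale clay drying tablets, a disc 24 mm across and 14 mm thick, 10 g. Origin at its centre, x along its axis.
- tab8: One of the eight pale clay drying tablets, a disc 24 mm across and 14 mm thick, 10 g. Origin at its centre, x along its axis.
- capped: Bystander: a full tube of the same size closed with a white screw cap, lying in the rack's other lane. Origin at mid-length on the axis, x towards the end away from the cap.
- oil: Bystander: small amber immersion-oil bottle standing, 38 mm across, 75 mm tall. Origin under its centre.
- objective: Bystander: steel microscope objective standing, 32 mm across, 58 mm tall. Origin under its centre.
- tweezers: Bystander: steel tweezers lying flat, 125 mm long, about 8 mm high. Origin under the middle.
There are look-alikes about, which are no part of the job. What is shaped like the tube but black is not meant.

How it is judged:
On the way, in this order (a step that is already met when the one before it is completed fails the run):
1. the open tube is lifted out of the rack with all eight tablets in it (distance of tube from where it was at the start of the episode above 0.05 m and contact force between the fingers and tube above 0.5 N and distance between each of tab1, tab2, tab3, tab4, tab5, tab6, tab7, tab8 and tube below 0.09 m), for 0.1 s.
2. all eight tablets are in the pan, at least two in each bay and none heaped above the rim, with the tube still in the gripper (x of tab1 in the frame of drybase between -0.063 and 0.063 m and y of tab1 in the frame of drybase between -0.123 and 0.123 m and z of tab1 in the frame of drybase between 0.012 and 0.045 m and x of tab2 in the frame of drybase between -0.063 and 0.063 m and y of tab2 in the frame of drybase between -0.123 and 0.123 m and z of tab2 in the frame of drybase between 0.012 and 0.045 m and x of tab3 in the frame of drybase between -0.063 and 0.063 m and y of tab3 in the frame of drybase between -0.123 and 0.123 m and z of tab3 in the frame of drybase between 0.012 and 0.045 m and x of tab4 in the frame of drybase between -0.063 and 0.063 m and y of tab4 in the frame of drybase between -0.123 and 0.123 m and z of tab4 in the frame of drybase between 0.012 and 0.045 m and x of tab5 in the frame of drybase between -0.063 and 0.063 m and y of tab5 in the frame of drybase between -0.123 and 0.123 m and z of tab5 in the frame of drybase between 0.012 and 0.045 m and x of tab6 in the frame of drybase between -0.063 and 0.063 m and y of tab6 in the frame of drybase between -0.123 and 0.123 m and z of tab6 in the frame of drybase between 0.012 and 0.045 m and x of tab7 in the frame of drybase between -0.063 and 0.063 m and y of tab7 in the frame of drybase between -0.123 and 0.123 m and z of tab7 in the frame of drybase between 0.012 and 0.045 m and x of tab8 in the frame of drybase between -0.063 and 0.063 m and y of tab8 in the frame of drybase between -0.123 and 0.123 m and z of tab8 in the frame of drybase between 0.012 and 0.045 m and ((y of tab1 in the frame of drybase below -0.041 m and y of any of tab2, tab3, tab4, tab5, tab6, tab7, tab8 in the frame of drybase below -0.041 m) or (y of tab2 in the frame of drybase below -0.041 m and y of any of tab3, tab4, tab5, tab6, tab7, tab8 in the frame of drybase below -0.041 m) or (y of tab3 in the frame of drybase below -0.041 m and y of any of tab4, tab5, tab6, tab7, tab8 in the frame of drybase below -0.041 m) or (y of tab4 in the frame of drybase below -0.041 m and y of any of tab5, tab6, tab7, tab8 in the frame of drybase below -0.041 m) or (y of tab5 in the frame of drybase below -0.041 m and y of any of tab6, tab7, tab8 in the frame of drybase below -0.041 m) or (y of tab6 in the frame of drybase below -0.041 m and y of any of tab7, tab8 in the frame of drybase below -0.041 m) or (y of tab7 in the frame of drybase below -0.041 m and y of tab8 in the frame of drybase below -0.041 m)) and ((y of tab1 in the frame of drybase between -0.041 and 0.041 m and (y of tab2 in the frame of drybase between -0.041 and 0.041 m or y of tab3 in the frame of drybase between -0.041 and 0.041 m or y of tab4 in the frame of drybase between -0.041 and 0.041 m or y of tab5 in the frame of drybase between -0.041 and 0.041 m or y of tab6 in the frame of drybase between -0.041 and 0.041 m or y of tab7 in the frame of drybase between -0.041 and 0.041 m or y of tab8 in the frame of drybase between -0.041 and 0.041 m)) or (y of tab2 in the frame of drybase between -0.041 and 0.041 m and (y of tab3 in the frame of drybase between -0.041 and 0.041 m or y of tab4 in the frame of drybase between -0.041 and 0.041 m or y of tab5 in the frame of drybase between -0.041 and 0.041 m or y of tab6 in the frame of drybase between -0.041 and 0.041 m or y of tab7 in the frame of drybase between -0.041 and 0.041 m or y of tab8 in the frame of drybase between -0.041 and 0.041 m)) or (y of tab3 in the frame of drybase between -0.041 and 0.041 m and (y of tab4 in the frame of drybase between -0.041 and 0.041 m or y of tab5 in the frame of drybase between -0.041 and 0.041 m or y of tab6 in the frame of drybase between -0.041 and 0.041 m or y of tab7 in the frame of drybase between -0.041 and 0.041 m or y of tab8 in the frame of drybase between -0.041 and 0.041 m)) or (y of tab4 in the frame of drybase between -0.041 and 0.041 m and (y of tab5 in the frame of drybase between -0.041 and 0.041 m or y of tab6 in the frame of drybase between -0.041 and 0.041 m or y of tab7 in the frame of drybase between -0.041 and 0.041 m or y of tab8 in the frame of drybase between -0.041 and 0.041 m)) or (y of tab5 in the frame of drybase between -0.041 and 0.041 m and (y of tab6 in the frame of drybase between -0.041 and 0.041 m or y of tab7 in the frame of drybase between -0.041 and 0.041 m or y of tab8 in the frame of drybase between -0.041 and 0.041 m)) or (y of tab6 in the frame of drybase between -0.041 and 0.041 m and (y of tab7 in the frame of drybase between -0.041 and 0.041 m or y of tab8 in the frame of drybase between -0.041 and 0.041 m)) or (y of tab7 in the frame of drybase between -0.041 and 0.041 m and y of tab8 in the frame of drybase between -0.041 and 0.041 m)) and ((y of tab1 in the frame of drybase above 0.041 m and y of any of tab2, tab3, tab4, tab5, tab6, tab7, tab8 in the frame of drybase above 0.041 m) or (y of tab2 in the frame of drybase above 0.041 m and y of any of tab3, tab4, tab5, tab6, tab7, tab8 in the frame of drybase above 0.041 m) or (y of tab3 in the frame of drybase above 0.041 m and y of any of tab4, tab5, tab6, tab7, tab8 in the frame of drybase above 0.041 m) or (y of tab4 in the frame of drybase above 0.041 m and y of any of tab5, tab6, tab7, tab8 in the frame of drybase above 0.041 m) or (y of tab5 in the frame of drybase above 0.041 m and y of any of tab6, tab7, tab8 in the frame of drybase above 0.041 m) or (y of tab6 in the frame of drybase above 0.041 m and y of any of tab7, tab8 in the frame of drybase above 0.041 m) or (y of tab7 in the frame of drybase above 0.041 m and y of tab8 in the frame of drybase above 0.041 m)) and contact force between the fingers and tube above 0.5 N), for 0.2 s.
At the end, for the whole second after the job is handed in: All eight tablets rest in the pan, at least two (by their centres) in each of the three bays, none heaped above the rim (no centre over 45 mm above the bench); the empty tube lies released and at rest in its own lane of the rack, both ends within 25 mm of where they started (x of tab1 in the frame of drybase between -0.063 and 0.063 m and y of tab1 in the frame of drybase between -0.123 and 0.123 m and z of tab1 in the frame of drybase between 0.012 and 0.045 m and x of tab2 in the frame of drybase between -0.063 and 0.063 m and y of tab2 in the frame of drybase between -0.123 and 0.123 m and z of tab2 in the frame of drybase between 0.012 and 0.045 m and x of tab3 in the frame of drybase between -0.063 and 0.063 m and y of tab3 in the frame of drybase between -0.123 and 0.123 m and z of tab3 in the frame of drybase between 0.012 and 0.045 m and x of tab4 in the frame of drybase between -0.063 and 0.063 m and y of tab4 in the frame of drybase between -0.123 and 0.123 m and z of tab4 in the frame of drybase between 0.012 and 0.045 m and x of tab5 in the frame of drybase between -0.063 and 0.063 m and y of tab5 in the frame of drybase between -0.123 and 0.123 m and z of tab5 in the frame of drybase between 0.012 and 0.045 m and x of tab6 in the frame of drybase between -0.063 and 0.063 m and y of tab6 in the frame of drybase between -0.123 and 0.123 m and z of tab6 in the frame of drybase between 0.012 and 0.045 m and x of tab7 in the frame of drybase between -0.063 and 0.063 m and y of tab7 in the frame of drybase between -0.123 and 0.123 m and z of tab7 in the frame of drybase between 0.012 and 0.045 m and x of tab8 in the frame of drybase between -0.063 and 0.063 m and y of tab8 in the frame of drybase between -0.123 and 0.123 m and z of tab8 in the frame of drybase between 0.012 and 0.045 m and ((y of tab1 in the frame of drybase below -0.041 m and y of any of tab2, tab3, tab4, tab5, tab6, tab7, tab8 in the frame of drybase below -0.041 m) or (y of tab2 in the frame of drybase below -0.041 m and y of any of tab3, tab4, tab5, tab6, tab7, tab8 in the frame of drybase below -0.041 m) or (y of tab3 in the frame of drybase below -0.041 m and y of any of tab4, tab5, tab6, tab7, tab8 in the frame of drybase below -0.041 m) or (y of tab4 in the frame of drybase below -0.041 m and y of any of tab5, tab6, tab7, tab8 in the frame of drybase below -0.041 m) or (y of tab5 in the frame of drybase below -0.041 m and y of any of tab6, tab7, tab8 in the frame of drybase below -0.041 m) or (y of tab6 in the frame of drybase below -0.041 m and y of any of tab7, tab8 in the frame of drybase below -0.041 m) or (y of tab7 in the frame of drybase below -0.041 m and y of tab8 in the frame of drybase below -0.041 m)) and ((y of tab1 in the frame of drybase between -0.041 and 0.041 m and (y of tab2 in the frame of drybase between -0.041 and 0.041 m or y of tab3 in the frame of drybase between -0.041 and 0.041 m or y of tab4 in the frame of drybase between -0.041 and 0.041 m or y of tab5 in the frame of drybase between -0.041 and 0.041 m or y of tab6 in the frame of drybase between -0.041 and 0.041 m or y of tab7 in the frame of drybase between -0.041 and 0.041 m or y of tab8 in the frame of drybase between -0.041 and 0.041 m)) or (y of tab2 in the frame of drybase between -0.041 and 0.041 m and (y of tab3 in the frame of drybase between -0.041 and 0.041 m or y of tab4 in the frame of drybase between -0.041 and 0.041 m or y of tab5 in the frame of drybase between -0.041 and 0.041 m or y of tab6 in the frame of drybase between -0.041 and 0.041 m or y of tab7 in the frame of drybase between -0.041 and 0.041 m or y of tab8 in the frame of drybase between -0.041 and 0.041 m)) or (y of tab3 in the frame of drybase between -0.041 and 0.041 m and (y of tab4 in the frame of drybase between -0.041 and 0.041 m or y of tab5 in the frame of drybase between -0.041 and 0.041 m or y of tab6 in the frame of drybase between -0.041 and 0.041 m or y of tab7 in the frame of drybase between -0.041 and 0.041 m or y of tab8 in the frame of drybase between -0.041 and 0.041 m)) or (y of tab4 in the frame of drybase between -0.041 and 0.041 m and (y of tab5 in the frame of drybase between -0.041 and 0.041 m or y of tab6 in the frame of drybase between -0.041 and 0.041 m or y of tab7 in the frame of drybase between -0.041 and 0.041 m or y of tab8 in the frame of drybase between -0.041 and 0.041 m)) or (y of tab5 in the frame of drybase between -0.041 and 0.041 m and (y of tab6 in the frame of drybase between -0.041 and 0.041 m or y of tab7 in the frame of drybase between -0.041 and 0.041 m or y of tab8 in the frame of drybase between -0.041 and 0.041 m)) or (y of tab6 in the frame of drybase between -0.041 and 0.041 m and (y of tab7 in the frame of drybase between -0.041 and 0.041 m or y of tab8 in the frame of drybase between -0.041 and 0.041 m)) or (y of tab7 in the frame of drybase between -0.041 and 0.041 m and y of tab8 in the frame of drybase between -0.041 and 0.041 m)) and ((y of tab1 in the frame of drybase above 0.041 m and y of any of tab2, tab3, tab4, tab5, tab6, tab7, tab8 in the frame of drybase above 0.041 m) or (y of tab2 in the frame of drybase above 0.041 m and y of any of tab3, tab4, tab5, tab6, tab7, tab8 in the frame of drybase above 0.041 m) or (y of tab3 in the frame of drybase above 0.041 m and y of any of tab4, tab5, tab6, tab7, tab8 in the frame of drybase above 0.041 m) or (y of tab4 in the frame of drybase above 0.041 m and y of any of tab5, tab6, tab7, tab8 in the frame of drybase above 0.041 m) or (y of tab5 in the frame of drybase above 0.041 m and y of any of tab6, tab7, tab8 in the frame of drybase above 0.041 m) or (y of tab6 in the frame of drybase above 0.041 m and y of any of tab7, tab8 in the frame of drybase above 0.041 m) or (y of tab7 in the frame of drybase above 0.041 m and y of tab8 in the frame of drybase above 0.041 m)) and linear speed of each of tab1, tab2, tab3, tab4, tab5, tab6, tab7, tab8, tube below 0.03 m/s and distance of each of tube_mouth, tube_base from where it was at the start of the episode below 0.025 m); the robot touches nothing.
It fails at once if the gripper touches a tablet (contact force between the fingers and tab1 above 0.5 N or contact force between the fingers and tab2 above 0.5 N or contact force between the fingers and tab3 above 0.5 N or contact force between the fingers and tab4 above 0.5 N or contact force between the fingers and tab5 above 0.5 N or contact force between the fingers and tab6 above 0.5 N or contact force between the fingers and tab7 above 0.5 N or contact force between the fingers and tab8 above 0.5 N).
It fails at once if a tablet falls from high up (faster than 1.9 m/s, a fall of some 18 cm) (linear speed of any of tab1, tab2, tab3, tab4, tab5, tab6, tab7, tab8 above 1.9 m/s).
It fails at once if the tube is dropped (moves at more than 0.45 m/s out of the gripper, a fall of some 10 mm) (contact force between the fingers and tube below 0.05 N and linear speed of tube above 0.45 m/s).
It fails at once if a bystander is shifted by more than 20 mm (distance of any of capped, oil, objective, tweezers from where it was at the start of the episode above 0.02 m).
It also fails if it takes over 72 s, if anything falls off the work surface, if the arm or the gripper's body presses on something with over 40 N, if the wrist force passes 120 N, or if a joint passes its speed limit or range.

## Working session

There is one attempt and no reset: what is moved stays moved. The work goes in short steps, Python scripts to look and compute and a tool call to move; the robot and the scene stay as the last step left them, time stands still between calls to the robot, and variables do not carry over. Pictures are saved under pics/ and viewed, and the job is handed in when it is done.

Besides the shell and the picture viewer there is one more tool, called after ">>>" as name(argument=value, ...), one argument or row to a line, values as JSON. arm_command: Moves the arm, as the interface text tells. Shifts and turns lie within -1 to 1; 1 stands for 0.5 m of shift or 120 degrees of turn. Its arguments: {"type":"object","properties":{"targets":{"type":"array","items":{"type":"array","items":{"type":"number"}}},"grip_force":{"type":"number"}},"required":["targets"]}

```bash
mkdir -p pics; ls
cat > h.py <<'E'
import numpy as np, cv2
from workcell import manip, optics
def shot(n,f):
    c=optics.camera(n); cv2.imwrite('pics/'+f+'.png',cv2.cvtColor(c['color'],cv2.COLOR_RGB2BGR)); return c
E
python3 - <<'E'
from h import *
print(manip.get_obs(), manip.tcp_to_grasp)
for n in ['scene','side','wrist']:
    c=shot(n,n+'0'); print(n,{k:(np.round(v,4).tolist() if k!='color' else v.shape) for k,v in c.items()})
E
```

```text
pics
{'clock': 0.0, 'joint_pos': array([ 1.14040162,  0.33288487, -0.06468028,  1.46094461,  0.02158248,
        1.3498852 , -0.08848459]), 'joint_velocities': array([ 0.00120175,  0.00070101,  0.00017195,  0.00074552, -0.00037528,
       -0.00166506, -0.00105066]), 'tau': array([-8.54364171e-04, -6.25439215e+01,  4.94888972e-02, -3.91598690e+01,
        1.62816863e-02,  9.89237189e-03, -1.33650215e-05]), 'position': array([ 0.24770807, -0.57341063,  0.23050618]), 'ee_rot': array([ 9.79283187e-01,  2.02494274e-01, -1.71316654e-04, -6.92855930e-04]), 'ft_force': array([0.24525235, 0.97955707, 0.39736326]), 'torque': array([0.01407428, 0.00824692, 0.05227867]), 'grip_width': 0.9996452683271061} -0.0187
scene {'color': (420, 560, 3), 'vertical_fov': 57.9835, 'cx': 274.367, 'cy': 205.0539, 'world_from_camera': [[-0.871, -0.3927, 0.2953, 0.8797], [0.4913, -0.6991, 0.5195, 0.4534], [0.0025, 0.5976, 0.8018, 0.8591], [0.0, 0.0, 0.0, 1.0]]}
side {'color': (420, 560, 3), 'vertical_fov': 45.1709, 'cx': 282.5623, 'cy': 212.3758, 'world_from_camera': [[0.8531, 0.3417, -0.3942, -0.0538], [-0.5214, 0.5305, -0.6684, -1.1285], [-0.0193, 0.7757, 0.6308, 1.1015], [0.0, 0.0, 0.0, 1.0]]}
wrist {'color': (420, 560, 3), 'vertical_fov': 62.316, 'cx': 280.6964, 'cy': 209.4878, 'hand_eye': [[-0.0005, 0.9574, 0.2886, 0.0731], [1.0, 0.0003, 0.0007, -0.0012], [0.0006, 0.2886, -0.9574, -0.1421], [0.0, 0.0, 0.0, 1.0]]}
```

View pics/scene0.png

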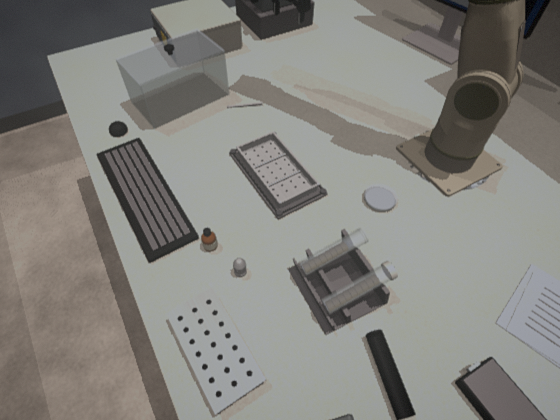

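View pics/side0.png

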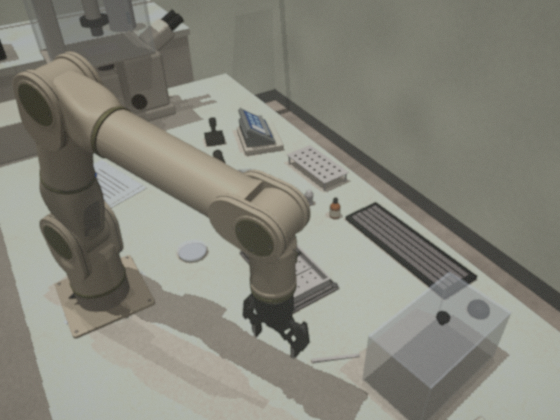

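View pics/wrist0.png

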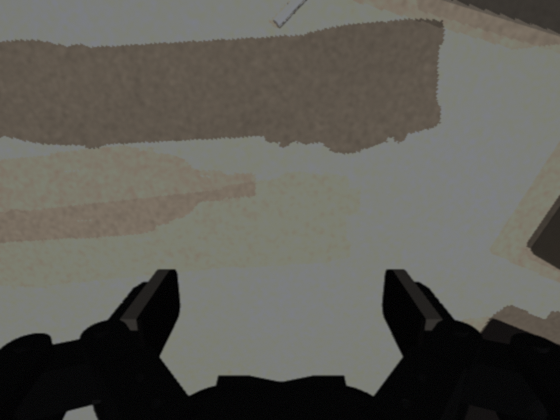

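```bash
cat >> h.py <<'E'
def proj(c,P,T=None):
    T=np.array(c['world_from_camera']) if T is None else T
    P=np.atleast_2d(P); q=(P-T[:3,3])@T[:3,:3]
    f=c['color'].shape[0]/2/np.tan(np.radians(c['vertical_fov'])/2)
    return np.c_[c['cx']+f*q[:,0]/-q[:,2], c['cy']-f*q[:,1]/-q[:,2]]
def ray(c,uv,z,T=None):
    T=np.array(c['world_from_camera']) if T is None else T
    f=c['color'].shape[0]/2/np.tan(np.radians(c['vertical_fov'])/2)
    uv=np.atleast_2d(uv).astype(float)
    d=np.c_[(uv[:,0]-c['cx'])/f,-(uv[:,1]-c['cy'])/f,-np.ones(len(uv))]@T[:3,:3].T
    s=(z-T[2,3])/d[:,2]; return T[:3,3]+d*s[:,None]
def wT(c,obs):
    from scipy.spatial.transform import Rotation as R
    M=np.eye(4);M[:3,:3]=R.from_quat(obs['ee_rot']).as_matrix();M[:3,3]=obs['position'];return M@np.array(c['hand_eye'])
E
python3 - <<'E'
from h import *
c=shot('scene','s1')
im=cv2.imread('pics/s1.png')
cv2.imwrite('pics/s1a.png',cv2.resize(im[215:340,270:420],None,fx=5,fy=4.8,interpolation=cv2.INTER_CUBIC))
cv2.imwrite('pics/s1b.png',cv2.resize(im[120:225,215:340],None,fx=6,fy=5.7,interpolation=cv2.INTER_CUBIC))
for n,uv,z in [('rack corner near',(327,329),0),('rack rt',(392,300),0),('mouth',(360,238),.096),('base',(305,266),.06),('cap',(391,270),.1),('oil',(209,248),0),('obj',(240,275),0),('twz',(245,105),0),('pan corners',(276,216),.0),('pan',(327,195),0),('pan',(231,150),0),('pan',(283,132),0)]:
    print(n,ray(c,uv,z).round(3))
E
```

```text
rack corner near [[0.632 0.262 0.   ]]
rack rt [[0.457 0.28  0.   ]]
mouth [[0.47  0.142 0.096]]
base [[0.61  0.126 0.06 ]]
cap [[0.463 0.245 0.1  ]]
oil [[ 0.78  -0.065  0.   ]]
obj [[0.744 0.044 0.   ]]
twz [[ 0.438 -0.536  0.   ]]
pan corners [[ 0.578 -0.068  0.   ]]
pan [[ 0.413 -0.06   0.   ]]
pan [[ 0.576 -0.36  -0.   ]]
pan [[ 0.391 -0.351  0.   ]]
```

View pics/s1a.png

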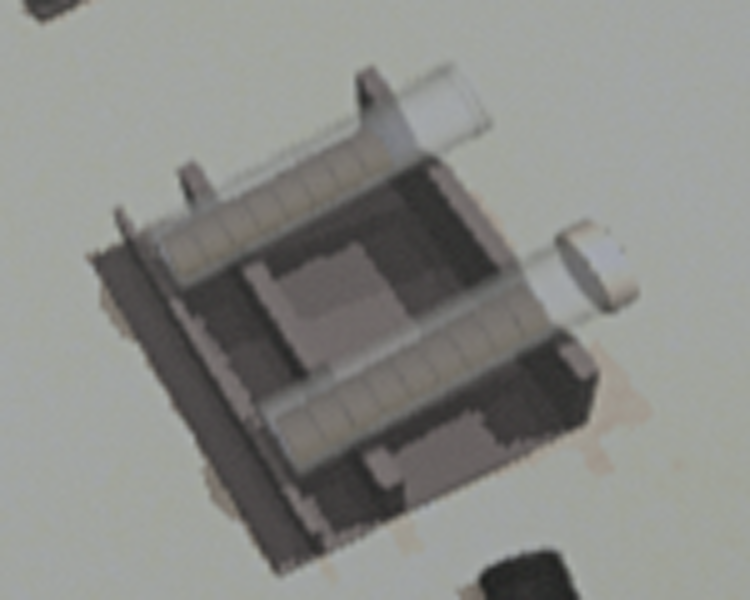

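View pics/s1b.png

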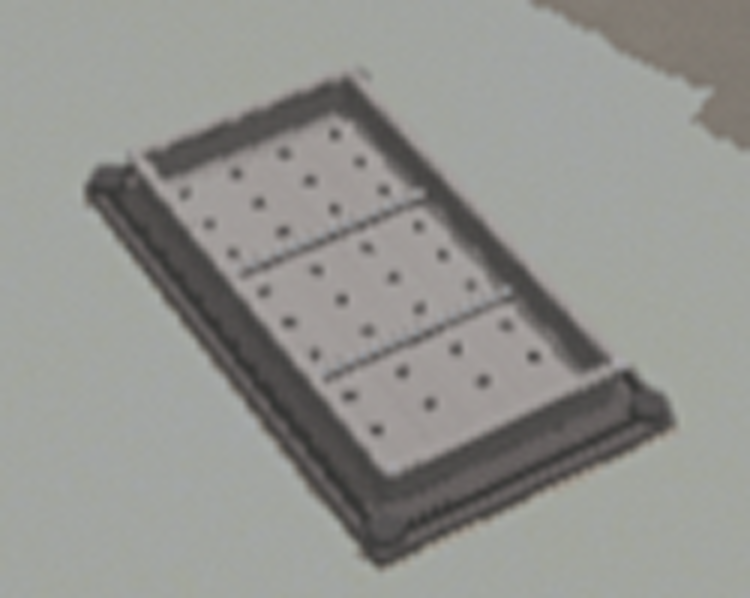

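```bash
cat > f1.py <<'E'
from h import *
from scipy.optimize import least_squares
c=optics.camera('scene')
def T(p,P):
    a=p[2];P=np.array(P,float);o=P.copy();o[:,0]=p[0]+np.cos(a)*P[:,0]-np.sin(a)*P[:,1];o[:,1]=p[1]+np.sin(a)*P[:,0]+np.cos(a)*P[:,1];return o
cr=lambda l:np.array(l)/[6,5.7]+[215,120]
uv=cr([(375,565),(88,195),(672,425),(135,153),(360,72),(628,365)])
P=[(.085,.148,0),(.085,-.148,0),(-.085,.148,0),(.063,-.123,.04),(-.063,-.123,.04),(-.063,.123,.04)]
r=least_squares(lambda p:(proj(c,T(p,P))-uv).ravel(),[.49,-.21,0]);print('pan',r.x.round(4),r.fun.round(1))
cr=lambda l:np.array(l)/[5,4.8]+[270,215]
uv=cr([(278,575),(92,258),(470,98),(165,258)])
s,co=np.sin(.21),np.cos(.21)
P=[(.086,.092,0),(.086,-.092,0),(-.085*co,-.052,.078+.085*s),(.085*co,-.052,.078-.085*s)]
r=least_squares(lambda p:(proj(c,T(p,P))-uv).ravel(),[.54,.18,0]);print('rack',r.x.round(4),r.fun.round(1));print(T(r.x,[(0,-.052,.078)]+P[2:]).round(4))
E
python3 f1.py
```

```text
pan [ 0.4986 -0.2034  0.0224] [ 0.4  1.  -0.3 -0.9  1.4  0.8  0.8 -0.4 -1.1 -0.6 -1.2 -0.3]
rack [ 0.5462  0.1871 -0.0835] [ 1.  -0.2  2.2 -1.  -0.3  0.6 -2.8  0.6]
[[0.5419 0.1353 0.078 ]
 [0.459  0.1422 0.0957]
 [0.6247 0.1283 0.0603]]
```

>>> arm_command(
  targets=[
    [0.5,0.65,0.04,0,0,0.46,1],
    [0.5,0.65,0.04,0,0,0.46,1],
    [0.5,0.65,0.04,0,0,0.46,1],
    [0.5,0.65,0.04,0,0,0.46,1],
    [0.5,0.65,0.04,0,0,0.46,1],
    [0.5,0.65,0.04,0,0,0.46,1],
    [0.5,0.65,0.04,0,0,0.46,1],
    [0.5,0.65,0.04,0,0,0.46,1],
  ],
)

```text
clock: 0.92
position: [0.4516, -0.308, 0.2476]
ee_rot: [0.772, 0.636, -0.0, -0.0]
ft_force: [0.3, -1.0, -0.5]
grip_width: 0.999
```

>>> arm_command(
  targets=[
    [0.18,0.88,0,0,0,0.8,1],
    [0.18,0.88,0,0,0,0.8,1],
    [0.18,0.88,0,0,0,0.8,1],
    [0.18,0.88,0,0,0,0.8,1],
    [0.18,0.88,0,0,0,0.8,1],
    [0.18,0.88,0,0,0,0.8,1],
    [0.18,0.88,0,0,0,0.8,1],
    [0.18,0.88,0,0,0,0.8,1],
  ],
)

```text
clock: 1.58
position: [0.5179, 0.0187, 0.2478]
ee_rot: [0.373, 0.928, -0.0, 0.0]
ft_force: [0.5, 0.3, 0.1]
grip_width: 1.0
```

```bash
cat > st.py <<'E'
from h import *
from scipy.spatial.transform import Rotation as R
o=manip.get_obs();M=R.from_quat(o['ee_rot']).as_matrix()
print('t',round(o['clock'],2),'p',o['position'].round(4),'q',o['joint_pos'].round(2),'w',round(o['grip_width'],3))
print('toolx',M[:,0].round(3),'tooly',M[:,1].round(3),'toolz',M[:,2].round(3),'F',o['ft_force'].round(1))
E
python3 st.py
```

```text
t 1.58 p [0.5179 0.0187 0.2478] q [ 0.53  0.15 -0.71  1.69  0.1   1.35  0.61] w 1.0
toolx [-0.722  0.692 -0.001] tooly [ 0.692  0.722 -0.   ] toolz [ 0.001 -0.001 -1.   ] F [0.5 0.3 0.1]
```

>>> arm_command(
  targets=[
    [0.05,0.23,0,0,0,0.325,1],
    [0.05,0.23,0,0,0,0.325,1],
    [0.05,0.23,0,0,0,0.325,1],
    [0.05,0.23,0,0,0,0.325,1],
    [0.05,0.23,0,0,0,0.325,1],
    [0.05,0.23,0,0,0,0.325,1],
    [0.05,0.23,0,0,0,0.325,1],
    [0.05,0.23,0,0,0,0.325,1],
  ],
)

```text
clock: 2.25
position: [0.5428, 0.1335, 0.2477]
ee_rot: [0.043, 0.999, -0.0, 0.0]
ft_force: [0.7, -0.8, 1.0]
grip_width: 0.998
```

```bash
python3 st.py
python3 - <<'E'
from h import *
shot('wrist','w1'); shot('scene','s2')
E
```

```text
t 2.25 p [0.5428 0.1335 0.2477] q [ 0.4   0.28 -0.86  1.58  0.22  1.38  1.  ] w 0.998
toolx [-0.996  0.086 -0.001] tooly [ 0.086  0.996 -0.   ] toolz [ 0.001 -0.    -1.   ] F [ 0.7 -0.8  1. ]
```

View pics/w1.png

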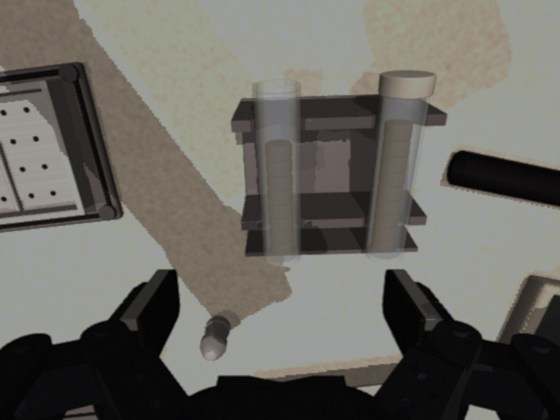

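View pics/s2.png

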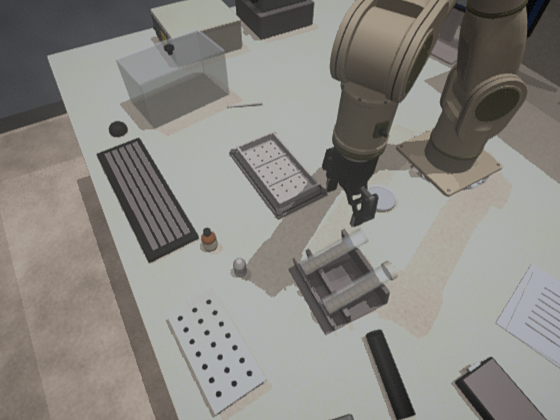

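```bash
cat > f2.py <<'E'
from h import *
from scipy.optimize import least_squares
from f1 import T
o=manip.get_obs();c=optics.camera('wrist');W=wT(c,o)
im=c['color']; cv2.imwrite('pics/w1z.png',cv2.cvtColor(cv2.resize(im[60:280,200:450],None,fx=3,fy=2.7,interpolation=cv2.INTER_CUBIC),cv2.COLOR_RGB2BGR))
s,co=np.sin(.21),np.cos(.21)
P=[(0,-.052,.078),(-.085*co,-.052,.078+.085*s),(.085*co,-.052,.078-.085*s),(.086,-.092,.0),(.086,.092,0)]
print(proj(c,T([.5462,.1871,-.0835],P),W).round(1))
print(ray(c,[(277,88),],.096,W),ray(c,[(282,256)],.060,W))
print(proj(c,[o['position']],W))
cs=optics.camera('scene');print(proj(cs,[o['position']]))
E
python3 f2.py
```

```text
pan [ 0.4986 -0.2034  0.0224] [ 0.4  1.  -0.3 -0.9  1.4  0.8  0.8 -0.4 -1.1 -0.6 -1.2 -0.3]
rack [ 0.5462  0.1871 -0.0835] [ 1.  -0.2  2.2 -1.  -0.3  0.6 -2.8  0.6]
[[0.5419 0.1353 0.078 ]
 [0.459  0.1422 0.0957]
 [0.6247 0.1283 0.0603]]
[[281.6 187.7]
 [281.4  91.7]
 [281.8 261.8]
 [248.5 242.4]
 [400.9 242. ]]
[[0.455893   0.13891442 0.096     ]] [[0.61829174 0.12913975 0.06      ]]
[[278.8055365  276.34053897]]
[[341.87107179 209.74062557]]
```

View pics/w1z.png

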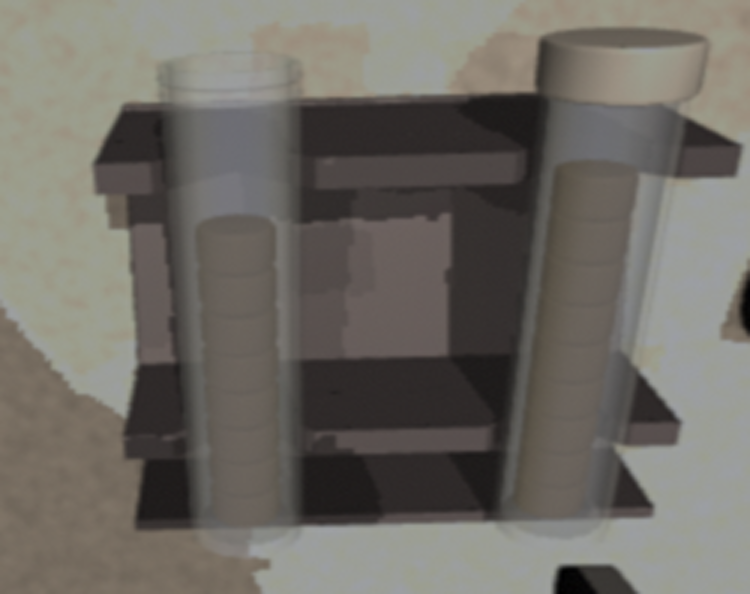

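>>> arm_command(
  targets=[
    [-0.018,0.003,-0.08,0.004,0.05,0.006,1],
    [-0.018,0.003,-0.16,0.008,0.1,0.006,1],
    [-0.018,0.003,-0.22,0.008,0.1,0.006,1],
    [-0.018,0.003,-0.22,0.008,0.1,0.006,1],
    [-0.018,0.003,-0.22,0.008,0.1,0.006,1],
  ],
)

```text
clock: 2.92
position: [0.5332, 0.1353, 0.1375]
ee_rot: [0.036, 0.994, 0.004, -0.105]
ft_force: [0.4, 0.6, 1.2]
grip_width: 0.997
```

```bash
python3 st.py
python3 - <<'E'
from h import *
c=shot('wrist','w2');o=manip.get_obs();W=wT(c,o)
s,co=np.sin(.21),np.cos(.21)
print(proj(c,[(.539,.1345,.078)],W), ray(c,[(281,160)],.08,W))
E
```

```text
t 2.92 p [0.5332 0.1353 0.1375] q [ 0.33  0.52 -0.81  1.57  0.27  1.4   0.98] w 0.997
toolx [-0.975  0.071  0.21 ] tooly [0.072 0.997 0.   ] toolz [-0.209  0.015 -0.978] F [0.4 0.6 1.2]
[[277.61368166 256.7738175 ]] [[0.47886264 0.14100687 0.08      ]]
```

View pics/w2.png

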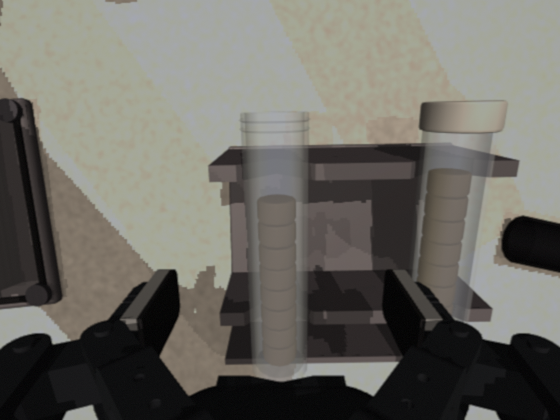

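>>> arm_command(
  targets=[
    [0,0,-0.06,0,0,0,1],
    [0,0,-0.12,0,0,0,1],
    [0,0,-0.164,0,0,0,1],
    [0,0,-0.164,0,0,0,1],
    [0,0,-0.164,0,0,0,1],
  ],
)

```text
clock: 3.38
position: [0.535, 0.1362, 0.0604]
ee_rot: [0.036, 0.994, 0.004, -0.102]
ft_force: [0.5, 0.3, 0.6]
grip_width: 1.005
```

```bash
python3 st.py
python3 - <<'E'
from h import *
c=shot('wrist','w3');shot('scene','s3')
E
```

```text
t 3.38 p [0.535  0.1362 0.0604] q [ 0.3   0.6  -0.78  1.63  0.33  1.26  0.95] w 1.005
toolx [-0.977  0.07   0.203] tooly [0.072 0.997 0.001] toolz [-0.202  0.015 -0.979] F [0.5 0.3 0.6]
```

View pics/w3.png

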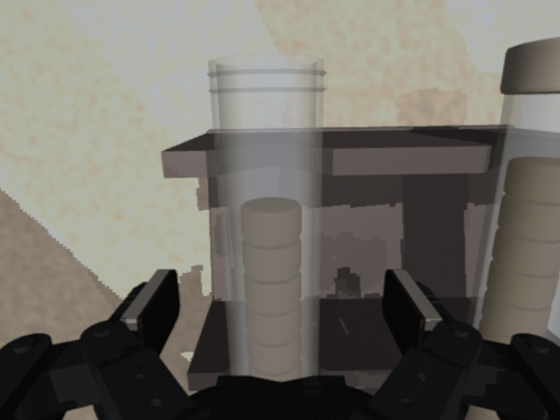

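View pics/s3.png

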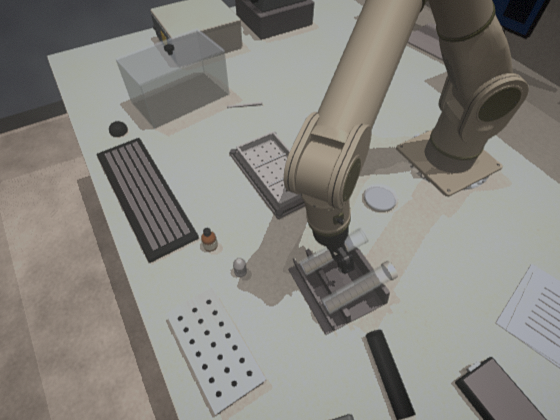

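>>> arm_command(
  targets=[
    [-0.002,-0.005,-0.008,0,0,0.012,1],
    [-0.002,-0.005,-0.008,0,0,0.012,1],
    [-0.002,-0.005,-0.008,0,0,0.012,0.6],
    [-0.002,-0.005,-0.008,0,0,0.012,0.5],
  ],
  grip_force=45,
)

```text
clock: 3.82
position: [0.5351, 0.134, 0.0576]
ee_rot: [0.023, 0.995, 0.003, -0.101]
ft_force: [-0.2, 0.5, -0.2]
grip_width: 0.744
```

```bash
python3 st.py
python3 - <<'E'
from h import *
c=shot('wrist','w4')
E
```

```text
t 3.82 p [0.5351 0.134  0.0576] q [ 0.3   0.61 -0.78  1.64  0.34  1.26  0.97] w 0.744
toolx [-0.979  0.046  0.2  ] tooly [0.047 0.999 0.002] toolz [-0.2    0.011 -0.98 ] F [-0.2  0.5 -0.2]
```

View pics/w4.png

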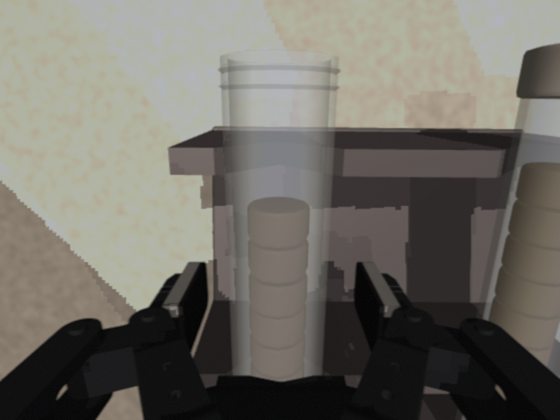

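Tube now reads at columns 220–338 (mouth) and centred between the jaws. Closing.

>>> arm_command(
  targets=[
    [0,0,-0.002,0,0,0,0.4],
    [0,0,-0.002,0,0,0,0.3],
    [0,0,-0.002,0,0,0,0.2],
    [0,0,-0.002,0,0,0,0.1],
    [0,0,-0.002,0,0,0,0.1],
    [0,0,-0.002,0,0,0,0.1],
    [0,0,-0.002,0,0,0,0.1],
    [0,0,-0.002,0,0,0,0.1],
  ],
  grip_force=45,
)

```text
clock: 4.53
position: [0.5353, 0.1328, 0.0567]
ee_rot: [0.024, 0.995, 0.002, -0.101]
ft_force: [-1.1, -5.1, 5.1]
grip_width: 0.432
```

```bash
python3 st.py
python3 - <<'E'
from h import *
c=shot('wrist','w5')
E
```

```text
t 4.53 p [0.5353 0.1328 0.0567] q [ 0.3   0.61 -0.78  1.64  0.34  1.26  0.97] w 0.432
toolx [-0.979  0.047  0.2  ] tooly [ 0.048  0.999 -0.   ] toolz [-0.2   0.01 -0.98] F [-1.1 -5.1  5.1]
```

View pics/w5.png

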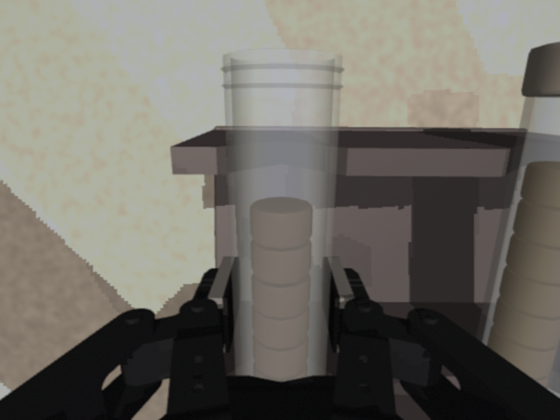

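>>> arm_command(
  targets=[
    [0,0,0.02,0,0,0,0.1],
    [0,0,0.05,0,0,0,0.1],
    [0,0,0.09,0,0,0,0.1],
    [0,0,0.13,0,0,0,0.1],
    [0,0,0.17,0,0,0,0.1],
    [0,0,0.21,0,0,0,0.1],
    [0,0,0.25,0,0,0,0.1],
    [0,0,0.27,0,0,0,0.1],
  ],
)

```text
clock: 5.25
position: [0.5359, 0.1337, 0.1954]
ee_rot: [0.024, 0.995, 0.003, -0.099]
ft_force: [0.5, 0.2, -1.5]
grip_width: 0.433
```

```bash
python3 st.py
python3 - <<'E'
from h import *
c=shot('wrist','w6')
E
```

```text
t 5.25 p [0.5359 0.1337 0.1954] q [ 0.34  0.47 -0.84  1.51  0.24  1.49  1.01] w 0.433
toolx [-0.979  0.046  0.197] tooly [0.048 0.999 0.001] toolz [-0.197  0.01  -0.98 ] F [ 0.5  0.2 -1.5]
```

View pics/w6.png

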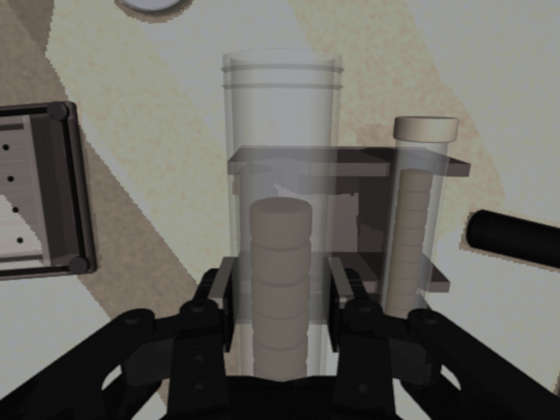

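```bash
cat > plan.py <<'E'
from h import *
from scipy.spatial.transform import Rotation as R
import sys
PAN=np.array([.4986,-.2034]);YA=.0224
MX=.088 # mouth tool x
AZ=-.022
def goal(bay,pitch,mx,mz):
    """bay y, pitch deg mouth down, mouth pan x, mouth centre z"""
    y=np.array([-np.sin(YA),np.cos(YA)]);x=np.array([np.cos(YA),np.sin(YA)])
    m=np.r_[PAN+bay*y+mx*x,mz]
    p=np.radians(pitch)
    tx=np.r_[-x*np.cos(p),-np.sin(p)]; ty=np.r_[y,0]; tz=np.cross(tx,ty)
    M=np.c_[tx,ty,tz]
    return m-M@[MX,0,AZ],M
def delta(bay,pitch,mx,mz):
    o=manip.get_obs();p,M=goal(bay,pitch,mx,mz)
    M0=R.from_quat(o['ee_rot']).as_matrix()
    rv=R.from_matrix(M@M0.T).as_rotvec()
    d=p-o['position']
    print('goal',p.round(4),'shift',(d/.5).round(3),'turn',(np.degrees(rv)/120).round(3))
def mouth():
    o=manip.get_obs();M=R.from_quat(o['ee_rot']).as_matrix()
    m=o['position']+M@[MX,0,AZ]; d=m[:2]-PAN; c,s=np.cos(YA),np.sin(YA)
    print('t',round(o['clock'],2),'mouth panxy',(c*d[0]+s*d[1]).round(4),(-s*d[0]+c*d[1]).round(4),'z',m[2].round(4),'pitchdown',np.degrees(np.arcsin(-M[2,0])).round(1),'tcp',o['position'].round(4),'az',np.degrees(np.arctan2(M[1,0],M[0,0])).round(1),'w',round(o['grip_width'],3),'q',o['joint_pos'].round(2))
E
python3 - <<'E'
from plan import *
c=optics.camera('wrist');H=np.array(c['hand_eye'])
for uv in [(282,50),(282,57),(282,66)]:
  for z in [-.022,-.018,-.003,-.041]: print(uv,z,ray(c,uv,z,H).round(4))
mouth()
delta(.082,-11,.02,.16); delta(.082,16,.02,.075)
E
```

```text
(282, 50) -0.022 [[ 0.091   0.0013 -0.022 ]]
(282, 50) -0.018 [[ 0.0915  0.0014 -0.018 ]]
(282, 50) -0.003 [[ 0.0936  0.0014 -0.003 ]]
(282, 50) -0.041 [[ 0.0884  0.0013 -0.041 ]]
(282, 57) -0.022 [[ 0.0889  0.0013 -0.022 ]]
(282, 57) -0.018 [[ 0.0894  0.0014 -0.018 ]]
(282, 57) -0.003 [[ 0.0912  0.0014 -0.003 ]]
(282, 57) -0.041 [[ 0.0866  0.0013 -0.041 ]]
(282, 66) -0.022 [[ 0.0863  0.0013 -0.022 ]]
(282, 66) -0.018 [[ 0.0867  0.0014 -0.018 ]]
(282, 66) -0.003 [[ 0.0882  0.0014 -0.003 ]]
(282, 66) -0.041 [[ 0.0844  0.0013 -0.041 ]]
t 5.35 mouth panxy -0.0367 0.3417 z 0.2329 pitchdown -11.4 tcp [0.5361 0.1335 0.194 ] az 177.3 w 0.428 q [ 0.34  0.47 -0.84  1.51  0.24  1.49  1.01]
goal [ 0.5989 -0.1191  0.1216] shift [ 0.126 -0.505 -0.145] turn [-0.    -0.003  0.034]
goal [ 0.6074 -0.1189  0.0781] shift [ 0.143 -0.505 -0.232] turn [-0.003 -0.228  0.033]
```

>>> arm_command(
  targets=[
    [0.01,-0.03,0,0,0,0,0.1],
    [0.025,-0.09,0,0,0,0.005,0.1],
    [0.045,-0.16,0,0,0,0.01,0.1],
    [0.065,-0.24,0,0,0,0.015,0.1],
    [0.085,-0.32,0,0,0,0.02,0.1],
    [0.105,-0.4,0,0,-0.02,0.025,0.1],
    [0.12,-0.46,0,0,-0.04,0.03,0.1],
    [0.13,-0.5,0,0,-0.06,0.033,0.1],
  ],
)

```text
clock: 6.02
position: [0.6009, -0.121, 0.1923]
ee_rot: [-0.009, 0.999, 0.0, -0.036]
ft_force: [-0.1, -0.2, -1.0]
grip_width: 0.431
```

Run:
```python
from plan import *
mouth();delta(.082,5,.02,.10); delta(.082,13,.02,.08)
```

```text
t 6.02 mouth panxy 0.0179 0.0804 z 0.2206 pitchdown -4.2 tcp [ 0.6009 -0.121   0.1923] az -179.0 w 0.431 q [ 0.67  0.49 -0.75  1.45  0.33  1.41  1.49]
goal [ 0.6063 -0.119   0.0858] shift [ 0.011  0.004 -0.213] turn [ 0.001 -0.076  0.002]
goal [ 0.6074 -0.1189  0.0784] shift [ 0.013  0.004 -0.228] turn [ 0.002 -0.143  0.002]
```

>>> arm_command(
  targets=[
    [0.002,0.004,-0.03,0,-0.01,0.002,0.1],
    [0.004,0.004,-0.07,0,-0.03,0.002,0.1],
    [0.006,0.004,-0.11,0,-0.05,0.002,0.1],
    [0.008,0.004,-0.15,0,-0.07,0.002,0.1],
    [0.01,0.004,-0.18,0,-0.09,0.002,0.1],
    [0.012,0.004,-0.2,0,-0.11,0.002,0.1],
    [0.013,0.004,-0.215,0,-0.13,0.002,0.1],
    [0.013,0.004,-0.225,0,-0.143,0.002,0.1],
  ],
)

```text
clock: 6.68
position: [0.6057, -0.1187, 0.0774]
ee_rot: [-0.011, 0.994, -0.0, 0.113]
ft_force: [-0.6, -0.8, -1.0]
grip_width: 0.433
```

Run:
```python
from plan import *
mouth();shot('wrist','w7');shot('scene','s7');delta(.082,15,.02,.075)
```

```text
t 6.68 mouth panxy 0.0183 0.0823 z 0.0792 pitchdown 12.9 tcp [ 0.6057 -0.1187  0.0774] az -178.7 w 0.433 q [ 0.79  0.41 -0.77  1.83  0.36  0.81  1.46]
goal [ 0.6074 -0.1189  0.0765] shift [ 0.005  0.    -0.002] turn [ 0.002 -0.018  0.   ]
```

View pics/w7.png

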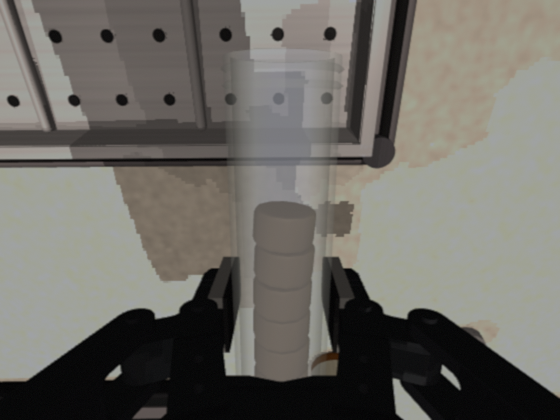

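View pics/s7.png

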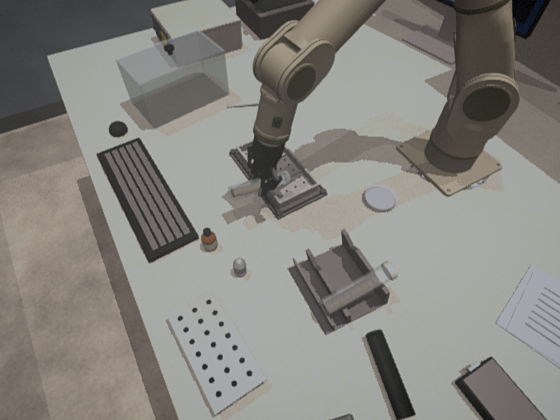

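>>> arm_command(
  targets=[
    [0.005,0,-0.002,0.002,-0.018,0,0.1],
    [0.005,0,-0.002,0.002,-0.018,0,0.1],
    [0.045,0.001,0.008,0.002,-0.018,0,0.1],
    [0.045,0.001,0.008,0.002,-0.018,0,0.1],
    [0.032,0,0.005,0.002,-0.018,0,0.1],
    [0.019,0,0.002,0.002,-0.018,0,0.1],
    [0.005,0,-0.002,0.002,-0.018,0,0.1],
    [0.005,0,-0.002,0.002,-0.018,0,0.1],
  ],
)

```text
clock: 7.45
position: [0.6051, -0.1192, 0.0753]
ee_rot: [-0.011, 0.992, 0.001, 0.129]
ft_force: [-0.2, -0.2, -1.6]
grip_width: 0.427
```

```bash
cat > look.py <<'E'
from plan import *
import sys
mouth();c=shot('wrist',sys.argv[1])
E
python3 look.py w8
```

```text
t 7.45 mouth panxy 0.0177 0.0819 z 0.0742 pitchdown 14.8 tcp [ 0.6051 -0.1192  0.0753] az -178.8 w 0.427 q [ 0.81  0.4  -0.78  1.86  0.36  0.76  1.47]
```

View pics/w8.png

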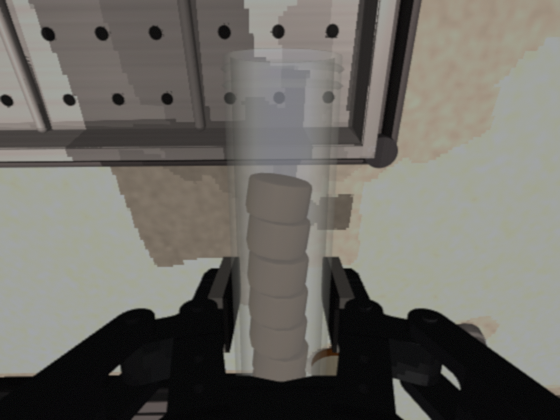

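>>> arm_command(
  targets=[
    [0.042,0.001,0.011,0,0,0,0.1],
    [0.042,0.001,0.011,0,0,0,0.1],
    [0.026,0,0.007,0,0,0,0.1],
    [0.004,0,0.002,0,0,0,0.1],
    [0.044,0.001,0.011,0,0,0,0.1],
    [0.044,0.001,0.011,0,0,0,0.1],
    [0.026,0,0.007,0,0,0,0.1],
    [0.004,0,0.002,0,0,0,0.1],
  ],
)

```text
clock: 8.17
position: [0.6072, -0.1191, 0.0766]
ee_rot: [-0.011, 0.992, 0.001, 0.129]
ft_force: [0.3, 0.0, -1.2]
grip_width: 0.428
```

```bash
python3 look.py w9
```

```text
t 8.17 mouth panxy 0.0198 0.0819 z 0.0753 pitchdown 14.9 tcp [ 0.6072 -0.1191  0.0766] az -178.7 w 0.428 q [ 0.81  0.4  -0.78  1.85  0.36  0.76  1.47]
```

View pics/w9.png

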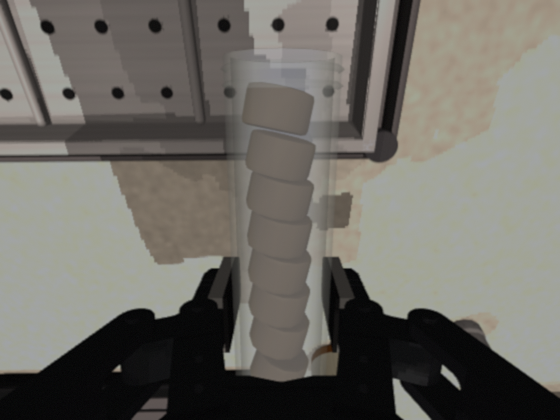

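>>> arm_command(
  targets=[
    [0.036,0.001,0.009,0,0,0,0.1],
    [0.036,0.001,0.009,0,0,0,0.1],
    [0.024,0,0.006,0,0,0,0.1],
    [0.012,0,0.003,0,0,0,0.1],
    [0,0,0,0,0,0,0.1],
    [0,0,0,0,0,0,0.1],
  ],
)

```text
clock: 8.72
position: [0.6021, -0.1197, 0.0743]
ee_rot: [-0.01, 0.992, 0.001, 0.127]
ft_force: [0.5, 0.3, -2.4]
grip_width: 0.428
```

```bash
python3 look.py w10
```

```text
t 8.72 mouth panxy 0.0147 0.0815 z 0.0736 pitchdown 14.5 tcp [ 0.6021 -0.1197  0.0743] az -178.8 w 0.428 q [ 0.81  0.4  -0.78  1.86  0.36  0.76  1.47]
```

View pics/w10.png

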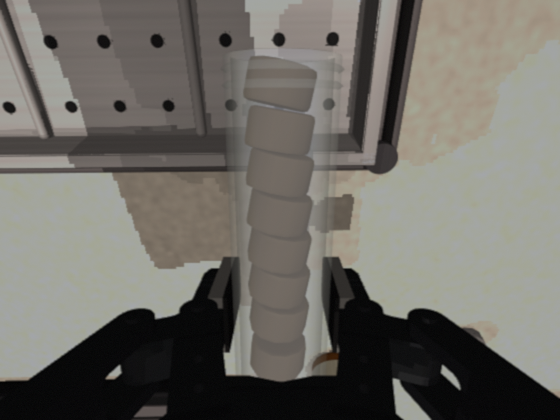

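>>> arm_command(
  targets=[
    [0.042,0.001,0.01,0,0,0,0.1],
    [0.042,0.001,0.01,0,0,0,0.1],
    [0.03,0,0.007,0,0,0,0.1],
    [0.018,0,0.004,0,0,0,0.1],
    [0.008,0,0.002,0,0,0,0.1],
    [0.008,0,0.002,0,0,0,0.1],
  ],
)

```text
clock: 9.27
position: [0.605, -0.12, 0.075]
ee_rot: [-0.01, 0.992, 0.0, 0.126]
ft_force: [0.1, -0.1, -2.1]
grip_width: 0.429
```

```bash
python3 look.py w11
```

```text
t 9.27 mouth panxy 0.0175 0.0811 z 0.0743 pitchdown 14.5 tcp [ 0.605 -0.12   0.075] az -178.8 w 0.429 q [ 0.81  0.4  -0.78  1.85  0.36  0.77  1.47]
```

View pics/w11.png

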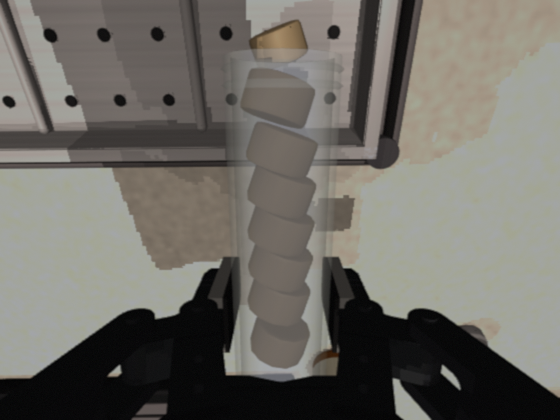

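>>> arm_command(
  targets=[
    [0.036,0.001,0.009,0,0,0,0.1],
    [0.036,0.001,0.009,0,0,0,0.1],
    [0.026,0,0.006,0,0,0,0.1],
    [0.015,0,0.004,0,0,0,0.1],
    [0.005,0,0.001,0,0,0,0.1],
    [0.005,0,0.001,0,0,0,0.1],
  ],
)

```text
clock: 9.82
position: [0.6062, -0.1203, 0.075]
ee_rot: [-0.01, 0.992, 0.0, 0.126]
ft_force: [-0.4, 0.2, -0.8]
grip_width: 0.43
```

```bash
python3 look.py w12
```

```text
t 9.82 mouth panxy 0.0188 0.0808 z 0.0744 pitchdown 14.4 tcp [ 0.6062 -0.1203  0.075 ] az -178.8 w 0.43 q [ 0.8   0.41 -0.78  1.85  0.36  0.77  1.46]
```

View pics/w12.png

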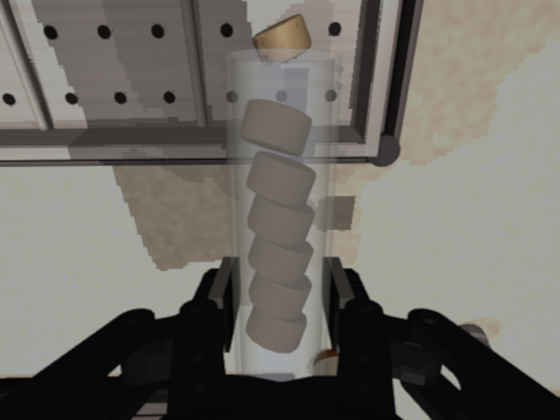

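Run:
```python
from h import *
for n,(a,b,e,d) in {'scene':(120,220,215,340),'side':(200,320,230,350)}.items():
    c=optics.camera(n)['color'];cv2.imwrite(f'pics/{n}12.png',cv2.cvtColor(cv2.resize(c[a:b,e:d],None,fx=5,fy=5,interpolation=cv2.INTER_CUBIC),cv2.COLOR_RGB2BGR))
```

```text
(no output)
```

View pics/scene12.png

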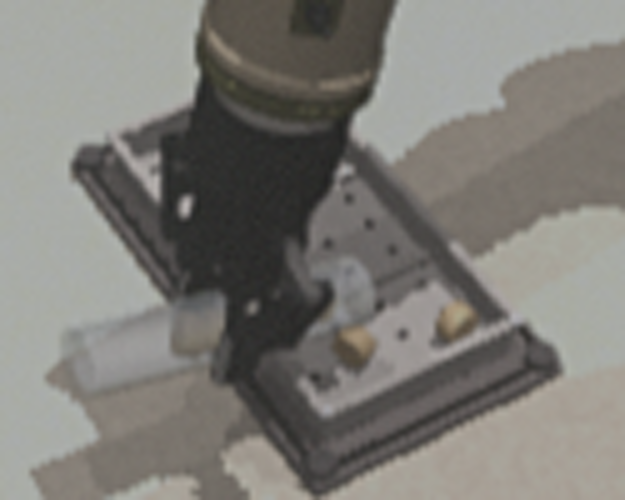

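View pics/side12.png

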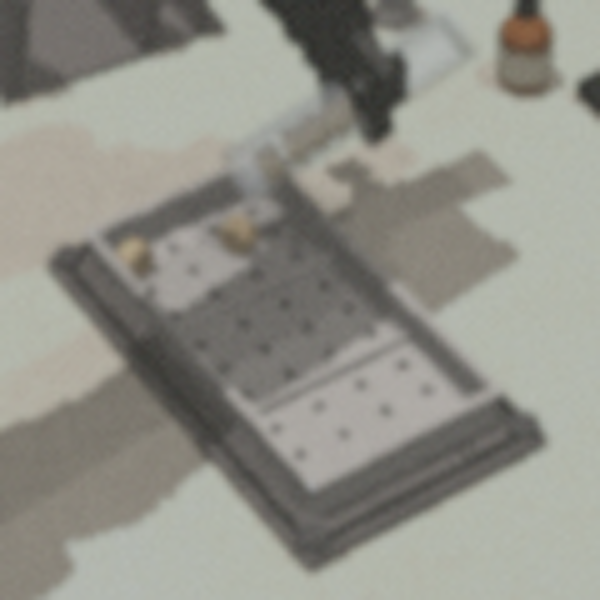

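>>> arm_command(
  targets=[
    [0,0,0.005,0,0.03,0,0.1],
    [0,-0.015,0.01,0,0.07,0,0.1],
    [0.001,-0.045,0.01,0,0.1,0,0.1],
    [0.002,-0.075,0.01,0,0.1,0,0.1],
    [0.003,-0.105,0.01,0,0.1,0,0.1],
    [0.004,-0.135,0.01,0,0.1,0,0.1],
    [0.004,-0.155,0.01,0,0.1,0,0.1],
    [0.004,-0.162,0.01,0,0.1,0,0.1],
  ],
)

```text
clock: 10.63
position: [0.6091, -0.2046, 0.0807]
ee_rot: [-0.008, 1.0, 0.001, 0.022]
ft_force: [-0.6, 0.3, -2.5]
grip_width: 0.434
```

```bash
python3 look.py w13; python3 -c "
from plan import *
delta(0,15,.02,.075)"
```

```text
t 10.63 mouth panxy 0.0215 -0.0032 z 0.0988 pitchdown 2.5 tcp [ 0.6091 -0.2046  0.0807] az -179.1 w 0.434 q [ 0.79  0.56 -0.71  1.59  0.39  1.09  1.58]
goal [ 0.6093 -0.2009  0.0765] shift [ 0.     0.006 -0.009] turn [ 0.001 -0.104  0.002]
```

View pics/w13.png

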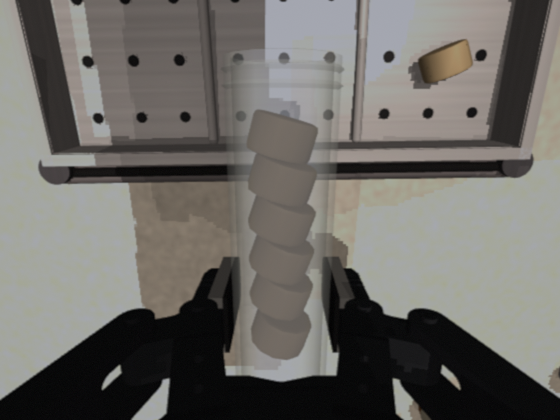

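>>> arm_command(
  targets=[
    [0,0.002,-0.003,0,-0.035,0.002,0.1],
    [0,0.004,-0.006,0,-0.07,0.002,0.1],
    [0,0.005,-0.009,0,-0.1,0.002,0.1],
    [0,0.005,-0.009,0,-0.1,0.002,0.1],
    [0.036,0.006,0,0,-0.1,0.002,0.1],
    [0.036,0.006,0,0,-0.1,0.002,0.1],
    [0.02,0.005,-0.004,0,-0.1,0.002,0.1],
    [0,0.005,-0.009,0,-0.1,0.002,0.1],
  ],
)

```text
clock: 11.35
position: [0.6093, -0.2006, 0.0764]
ee_rot: [-0.011, 0.992, 0.0, 0.126]
ft_force: [-0.4, -0.0, -1.7]
grip_width: 0.43
```

```bash
python3 look.py w14
```

```text
t 11.35 mouth panxy 0.02 0.0004 z 0.0756 pitchdown 14.5 tcp [ 0.6093 -0.2006  0.0764] az -178.7 w 0.43 q [ 0.92  0.46 -0.76  1.78  0.35  0.79  1.62]
```

View pics/w14.png

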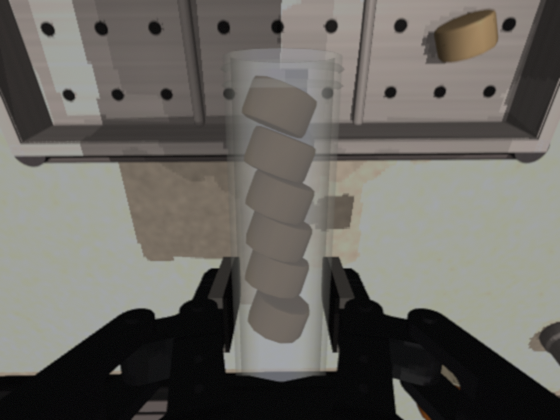

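>>> arm_command(
  targets=[
    [0.036,0.001,0.009,0,0,0,0.1],
    [0.036,0.001,0.009,0,0,0,0.1],
    [0.02,0,0.005,0,0,0,0.1],
    [0.002,0,0,0,0,0,0.1],
    [0.036,0.001,0.009,0,0,0,0.1],
    [0.036,0.001,0.009,0,0,0,0.1],
    [0.02,0,0.005,0,0,0,0.1],
    [0.002,0,0,0,0,0,0.1],
  ],
)

```text
clock: 12.07
position: [0.6063, -0.2008, 0.0746]
ee_rot: [-0.011, 0.992, 0.0, 0.125]
ft_force: [-0.6, -0.1, -1.4]
grip_width: 0.43
```

```bash
python3 look.py w15
```

```text
t 12.07 mouth panxy 0.017 0.0002 z 0.0741 pitchdown 14.3 tcp [ 0.6063 -0.2008  0.0746] az -178.7 w 0.43 q [ 0.92  0.46 -0.76  1.79  0.35  0.79  1.62]
```

View pics/w15.png

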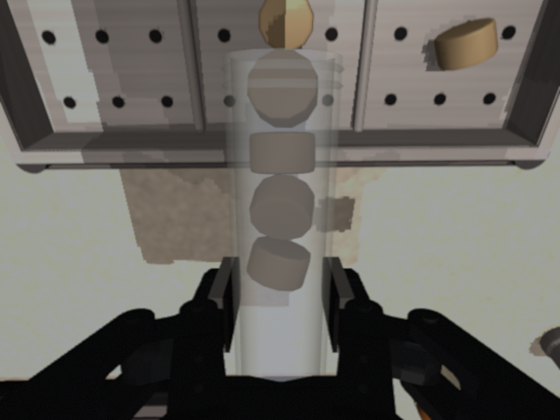

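```bash
cat > two.py <<'E'
from h import *
import sys
I=[]
for n,(a,b,e,d) in {'scene':(120,220,215,335),'side':(210,310,230,350)}.items():
    c=optics.camera(n)['color'];I.append(cv2.resize(c[a:b,e:d],None,fx=3.3,fy=5,interpolation=cv2.INTER_CUBIC))
cv2.imwrite(f'pics/{sys.argv[1]}.png',cv2.cvtColor(np.hstack(I),cv2.COLOR_RGB2BGR))
E
python3 two.py t15
```

```text
(no output)
```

View pics/t15.png

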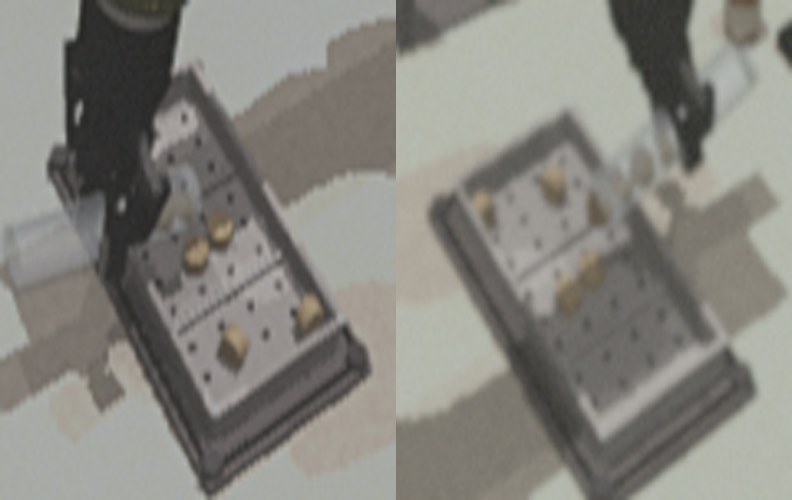

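>>> arm_command(
  targets=[
    [0.004,0,0.005,0,0.03,0,0.1],
    [0.004,0,0.01,0,0.07,0,0.1],
    [0.004,-0.015,0.01,0,0.11,0,0.1],
    [0.005,-0.045,0.01,0,0.13,0,0.1],
    [0.006,-0.08,0.01,0,0.13,0,0.1],
    [0.007,-0.115,0.01,0,0.13,0,0.1],
    [0.008,-0.145,0.01,0,0.13,0,0.1],
    [0.008,-0.16,0.01,0,0.13,0,0.1],
  ],
)

```text
clock: 12.88
position: [0.6091, -0.2844, 0.0791]
ee_rot: [-0.009, 1.0, 0.001, -0.012]
ft_force: [-0.5, -1.3, -1.5]
grip_width: 0.43
```

```bash
python3 look.py w16; python3 -c "
from plan import *
delta(-.082,15,.02,.075)"
```

```text
t 12.88 mouth panxy 0.0212 -0.0831 z 0.1032 pitchdown -1.4 tcp [ 0.6091 -0.2844  0.0791] az -179.0 w 0.43 q [ 0.82  0.66 -0.66  1.44  0.42  1.21  1.69]
goal [ 0.6111 -0.2829  0.0765] shift [ 0.004  0.005 -0.005] turn [ 0.002 -0.136  0.002]
```

View pics/w16.png

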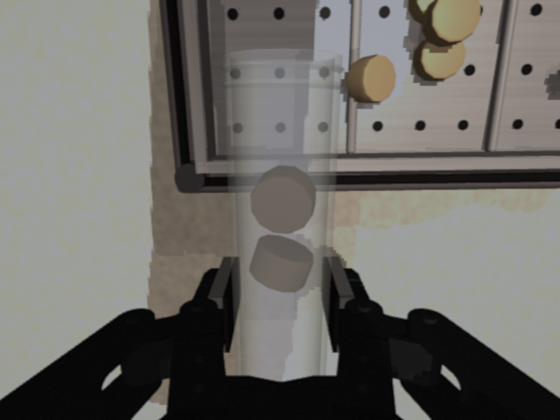

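>>> arm_command(
  targets=[
    [0,0,0,0,-0.035,0,0.1],
    [0.002,0.001,-0.003,0,-0.07,0.001,0.1],
    [0.004,0.002,-0.005,0.001,-0.105,0.002,0.1],
    [0.004,0.003,-0.005,0.002,-0.136,0.002,0.1],
    [0.004,0.003,-0.005,0.002,-0.136,0.002,0.1],
    [0.036,0.004,0.003,0.002,-0.136,0.002,0.1],
    [0.036,0.004,0.003,0.002,-0.136,0.002,0.1],
    [0.02,0.003,0,0.002,-0.136,0.002,0.1],
  ],
)

```text
clock: 13.6
position: [0.6209, -0.2819, 0.0802]
ee_rot: [-0.012, 0.991, 0.002, 0.131]
ft_force: [0.7, 0.5, -0.7]
grip_width: 0.43
```

```bash
python3 look.py w17
```

```text
t 13.6 mouth panxy 0.0298 -0.0814 z 0.0786 pitchdown 15.0 tcp [ 0.6209 -0.2819  0.0802] az -178.6 w 0.43 q [ 1.    0.54 -0.75  1.67  0.35  0.84  1.76]
```

View pics/w17.png

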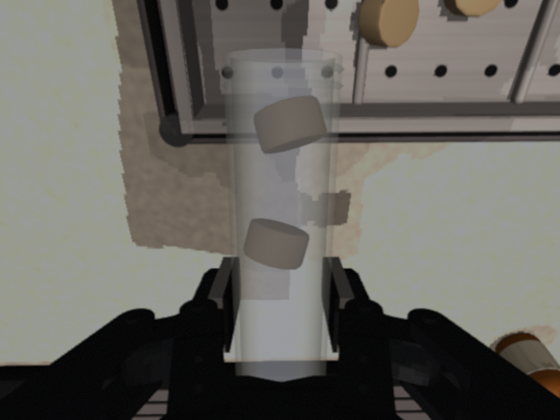

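>>> arm_command(
  targets=[
    [-0.01,0,-0.003,0,0,0,0.1],
    [-0.02,0,-0.006,0,0,0,0.1],
    [0.014,0,0.003,0,0,0,0.1],
    [0.014,0,0.003,0,0,0,0.1],
    [0.002,0,0,0,0,0,0.1],
    [-0.01,0,-0.003,0,0,0,0.1],
    [-0.02,0,-0.006,0,0,0,0.1],
  ],
)

```text
clock: 14.23
position: [0.6062, -0.283, 0.0749]
ee_rot: [-0.011, 0.992, 0.002, 0.129]
ft_force: [-0.6, -0.4, -0.8]
grip_width: 0.432
```

```bash
python3 look.py w18
```

```text
t 14.23 mouth panxy 0.0151 -0.082 z 0.0738 pitchdown 14.8 tcp [ 0.6062 -0.283   0.0749] az -178.7 w 0.432 q [ 1.02  0.52 -0.75  1.7   0.34  0.82  1.77]
```

View pics/w18.png

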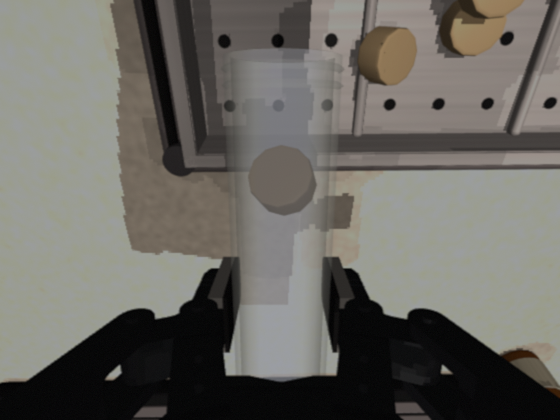

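```bash
python3 two.py t18
```

```text
(no output)
```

View pics/t18.png

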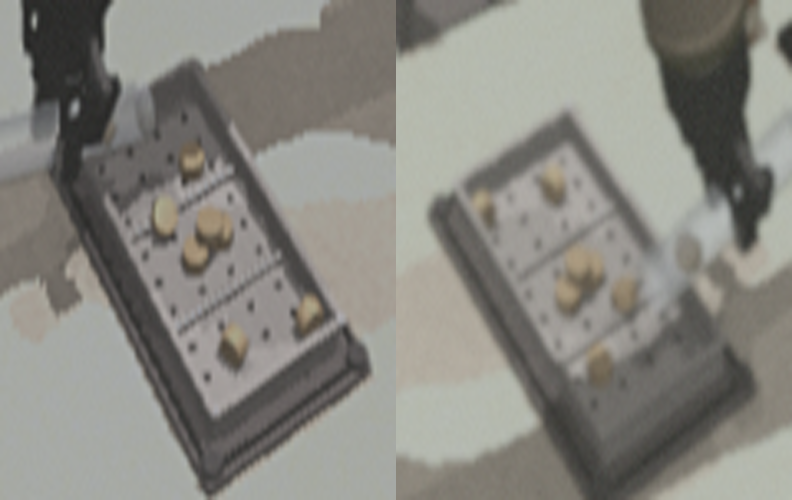

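>>> arm_command(
  targets=[
    [0.038,0,0.009,0,0,0,0.1],
    [0.038,0,0.009,0,0,0,0.1],
    [0.026,0,0.006,0,0,0,0.1],
    [0.014,0,0.003,0,0,0,0.1],
    [0.004,0,0.001,0,0,0,0.1],
    [0.004,0,0.001,0,0,0,0.1],
  ],
)

```text
clock: 14.88
position: [0.6066, -0.2839, 0.075]
ee_rot: [-0.01, 0.992, 0.002, 0.128]
ft_force: [-0.1, -0.2, -0.6]
grip_width: 0.43
```

```bash
python3 look.py w19
```

```text
t 14.88 mouth panxy 0.0154 -0.0828 z 0.0739 pitchdown 14.7 tcp [ 0.6066 -0.2839  0.075 ] az -178.8 w 0.43 q [ 1.02  0.53 -0.75  1.7   0.34  0.83  1.77]
```

View pics/w19.png

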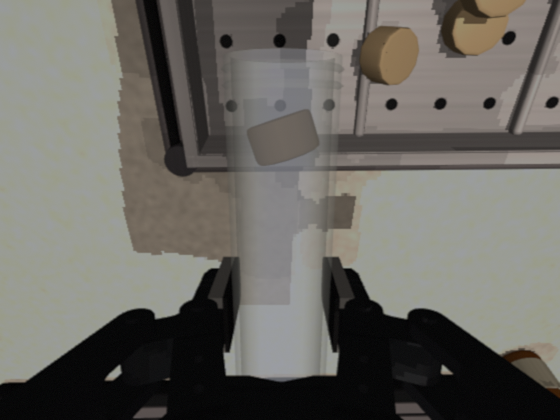

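>>> arm_command(
  targets=[
    [0.038,0,0.009,0,0,0,0.1],
    [0.038,0,0.009,0,0,0,0.1],
    [0.026,0,0.006,0,0,0,0.1],
    [0.014,0,0.003,0,0,0,0.1],
    [0.004,0,0.001,0,0,0,0.1],
    [0.004,0,0.001,0,0,0,0.1],
  ],
)

```text
clock: 15.43
position: [0.6072, -0.2845, 0.0751]
ee_rot: [-0.01, 0.992, 0.002, 0.127]
ft_force: [0.1, 0.1, -0.8]
grip_width: 0.428
```

```bash
python3 look.py w20
```

```text
t 15.43 mouth panxy 0.016 -0.0833 z 0.0741 pitchdown 14.6 tcp [ 0.6072 -0.2845  0.0751] az -178.9 w 0.428 q [ 1.02  0.53 -0.75  1.69  0.34  0.83  1.77]
```

View pics/w20.png

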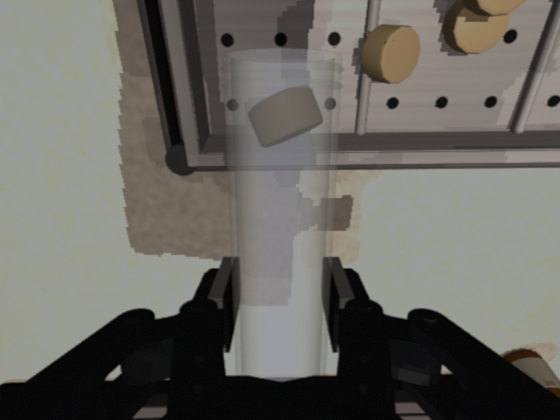

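>>> arm_command(
  targets=[
    [0.038,0.001,0.009,0,0,0,0.1],
    [0.038,0.001,0.009,0,0,0,0.1],
    [0.026,0.001,0.006,0,0,0,0.1],
    [0.01,0.001,0.003,0,0,0,0.1],
    [0.046,0.001,0.011,0,0,0,0.1],
    [0.046,0.001,0.011,0,0,0,0.1],
    [0.026,0.001,0.006,0,0,0,0.1],
    [0.01,0.001,0.003,0,0,0,0.1],
  ],
)

```text
clock: 16.15
position: [0.6116, -0.2838, 0.0764]
ee_rot: [-0.01, 0.992, 0.002, 0.127]
ft_force: [-0.3, 0.4, -0.8]
grip_width: 0.43
```

```bash
python3 look.py w21;python3 two.py t21
```

```text
t 16.15 mouth panxy 0.0205 -0.0827 z 0.0754 pitchdown 14.6 tcp [ 0.6116 -0.2838  0.0764] az -178.9 w 0.43 q [ 1.01  0.53 -0.75  1.68  0.34  0.83  1.76]
```

View pics/w21.png

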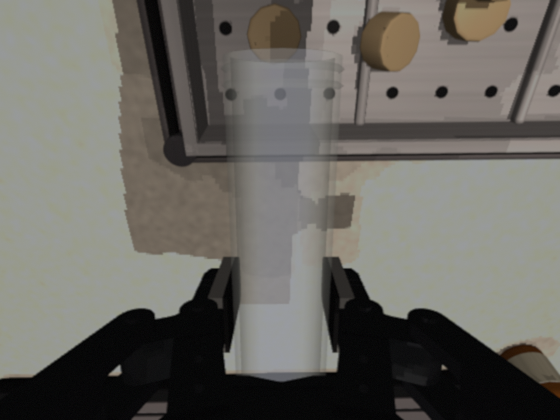

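View pics/t21.png

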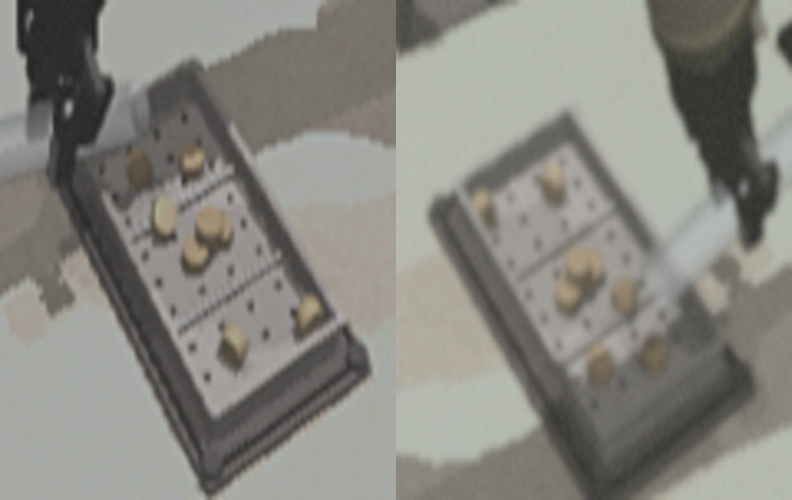

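>>> arm_command(
  targets=[
    [0.01,0,0.03,0,0.03,0,0.1],
    [0.01,0,0.09,0,0.07,0,0.1],
    [0.01,0,0.15,0,0.1,0,0.1],
    [0.01,0.02,0.2,0,0.13,0,0.1],
    [0,0.08,0.23,0,0.16,-0.01,0.1],
    [-0.02,0.14,0.24,0,0.18,-0.01,0.1],
    [-0.03,0.2,0.24,0,0.2,-0.02,0.1],
    [-0.04,0.26,0.24,0,0.21,-0.02,0.1],
  ],
)

```text
clock: 16.97
position: [0.5917, -0.153, 0.1971]
ee_rot: [0.012, 0.996, 0.0, -0.093]
ft_force: [0.6, -0.1, -1.5]
grip_width: 0.426
```

```bash
cat > ret.py <<'E'
from plan import *
# grasp pose
tx=np.array([-.979,.047,.2]);ty=np.array([.048,.999,0]);tx/=np.linalg.norm(tx);ty-=tx*(tx@ty);ty/=np.linalg.norm(ty)
M=np.c_[tx,ty,np.cross(tx,ty)];p=np.array([.5353,.1330,.0567])
o=manip.get_obs();M0=R.from_quat(o['ee_rot']).as_matrix()
print(o['position'].round(4),'shift',((p-o['position'])/.5).round(4),'turn',(np.degrees(R.from_matrix(M@M0.T).as_rotvec())/120).round(4),'F',o['ft_force'].round(1),'w',round(o['grip_width'],3),o['clock'])
E
python3 ret.py
```

```text
[ 0.5917 -0.153   0.1971] shift [-0.1128  0.5721 -0.2808] turn [ 0.0009  0.0073 -0.0112] F [ 0.6 -0.1 -1.5] w 0.426 16.9667
```

>>> arm_command(
  targets=[
    [-0.01,0.06,0,0,0.003,-0.003,0.1],
    [-0.03,0.13,0,0,0.005,-0.006,0.1],
    [-0.045,0.2,0,0,0.007,-0.009,0.1],
    [-0.06,0.28,0,0,0.007,-0.011,0.1],
    [-0.075,0.36,0,0,0.007,-0.011,0.1],
    [-0.09,0.44,0,0,0.007,-0.011,0.1],
    [-0.105,0.52,0,0.001,0.007,-0.011,0.1],
    [-0.113,0.572,0,0.001,0.007,-0.011,0.1],
  ],
)

```text
clock: 17.63
position: [0.5337, 0.1374, 0.1977]
ee_rot: [0.022, 0.995, 0.003, -0.1]
ft_force: [0.0, 0.9, -0.3]
grip_width: 0.429
```

```bash
python3 ret.py; python3 look.py w22
```

```text
[0.5337 0.1374 0.1977] shift [ 0.0033 -0.0088 -0.2819] turn [-0.0009  0.0006 -0.0019] F [ 0.   0.9 -0.3] w 0.429 17.6333
t 17.63 mouth panxy -0.039 0.3453 z 0.2367 pitchdown -11.5 tcp [0.5337 0.1374 0.1977] az 177.5 w 0.429 q [ 0.34  0.47 -0.85  1.51  0.24  1.5   1.01]
```

View pics/w22.png

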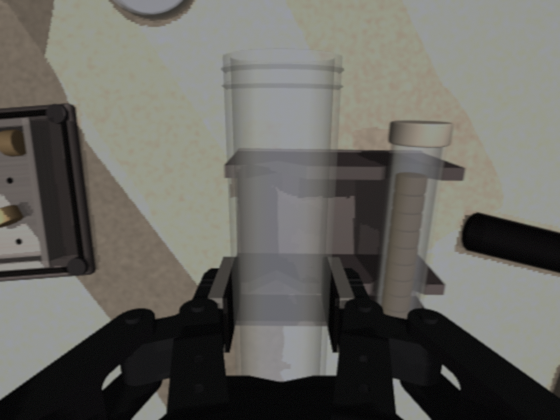

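>>> arm_command(
  targets=[
    [0.002,-0.009,-0.03,-0.001,0.001,-0.002,0.1],
    [0.002,-0.009,-0.07,-0.001,0.001,-0.002,0.1],
    [0.002,-0.009,-0.12,-0.001,0.001,-0.002,0.1],
    [0.002,-0.009,-0.17,-0.001,0.001,-0.002,0.1],
    [0.002,-0.009,-0.21,-0.001,0.001,-0.002,0.1],
    [0.002,-0.009,-0.24,-0.001,0.001,-0.002,0.1],
    [0.002,-0.009,-0.255,-0.001,0.001,-0.002,0.1],
    [0.002,-0.009,-0.26,-0.001,0.001,-0.002,0.1],
  ],
)

```text
clock: 18.35
position: [0.533, 0.1375, 0.0671]
ee_rot: [0.021, 0.995, 0.003, -0.102]
ft_force: [0.8, 0.7, -1.0]
grip_width: 0.428
```

```bash
python3 ret.py; python3 look.py w23
```

```text
[0.533  0.1375 0.0671] shift [ 0.0045 -0.009  -0.0207] turn [-0.0011 -0.0011 -0.0025] F [ 0.8  0.7 -1. ] w 0.428 18.35
t 18.35 mouth panxy -0.0395 0.3453 z 0.1064 pitchdown -11.7 tcp [0.533  0.1375 0.0671] az 177.6 w 0.428 q [ 0.31  0.6  -0.79  1.63  0.33  1.28  0.97]
```

View pics/w23.png

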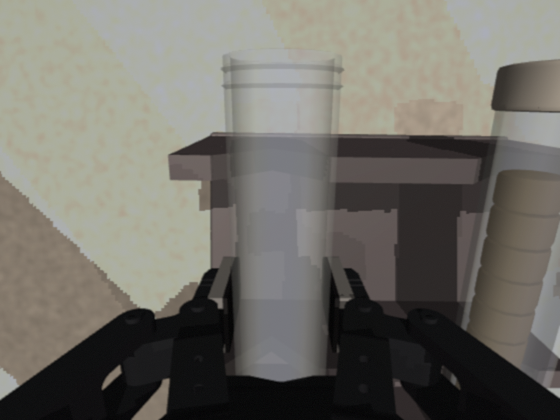

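>>> arm_command(
  targets=[
    [0.003,-0.012,0,-0.001,-0.001,-0.002,0.1],
    [0.003,-0.012,0,-0.001,-0.001,-0.002,0.1],
    [0.003,-0.012,0,-0.001,-0.001,-0.002,0.1],
    [0.003,-0.012,0,-0.001,-0.001,-0.002,0.1],
  ],
)

```text
clock: 18.73
position: [0.5353, 0.1316, 0.0683]
ee_rot: [0.023, 0.995, 0.003, -0.1]
ft_force: [-0.8, -0.4, -1.5]
grip_width: 0.433
```

```bash
python3 ret.py
```

```text
[0.5353 0.1316 0.0683] shift [ 0.0001  0.0028 -0.0233] turn [-0.0002  0.0009 -0.0003] F [-0.8 -0.4 -1.5] w 0.433 18.7333
```

Now the pose matches; lower the last 11 mm.

>>> arm_command(
  targets=[
    [-0.001,0.003,-0.008,0,0.001,0,0.1],
    [-0.001,0.003,-0.016,0,0.001,0,0.1],
    [-0.001,0.003,-0.022,0,0.001,0,0.1],
    [-0.001,0.003,-0.022,0,0.001,0,0.1],
    [-0.001,0.003,-0.022,0,0.001,0,0.1],
  ],
)

```text
clock: 19.15
position: [0.5348, 0.1328, 0.057]
ee_rot: [0.024, 0.995, 0.002, -0.101]
ft_force: [-0.2, -1.1, -0.7]
grip_width: 0.433
```

```bash
python3 ret.py; python3 look.py w24;python3 - <<'E'
from h import *
shot('scene','s24');im=cv2.imread('pics/s24.png')
cv2.imwrite('pics/s24a.png',cv2.resize(im[215:340,270:420],None,fx=5,fy=4.8,interpolation=cv2.INTER_CUBIC))
E
```

```text
[0.5348 0.1328 0.057 ] shift [ 0.0011  0.0004 -0.0006] turn [ 0.     -0.0003 -0.0002] F [-0.2 -1.1 -0.7] w 0.433 19.15
t 19.15 mouth panxy -0.0379 0.341 z 0.0962 pitchdown -11.6 tcp [0.5348 0.1328 0.057 ] az 177.3 w 0.433 q [ 0.31  0.61 -0.78  1.64  0.34  1.26  0.97]
```

View pics/w24.png

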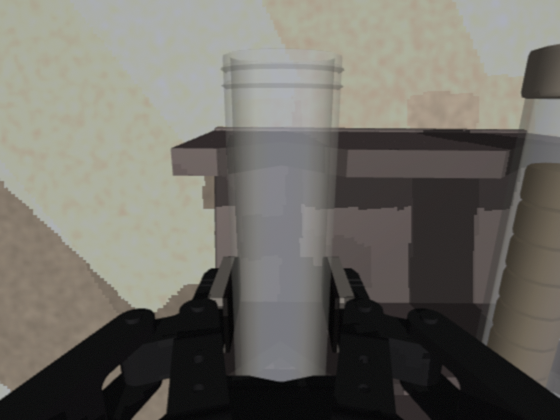

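View pics/s24a.png

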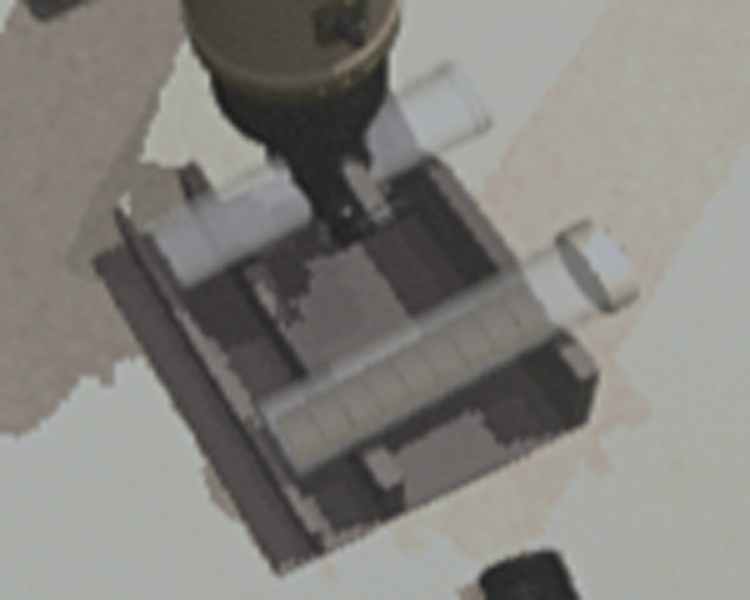

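>>> arm_command(
  targets=[
    [0,0,-0.003,0,0,0,0.1],
    [0,0,-0.005,0,0,0,0.1],
    [0,0,-0.005,0,0,0,0.1],
  ],
)

```text
clock: 19.5
position: [0.5349, 0.1328, 0.0567]
ee_rot: [0.024, 0.995, 0.002, -0.101]
ft_force: [-7.5, -6.1, 23.0]
grip_width: 0.43
```

```bash
python3 ret.py
```

```text
[0.5349 0.1328 0.0567] shift [0.0008 0.0005 0.0001] turn [ 0.0005 -0.0002 -0.    ] F [-7.5 -6.1 23. ] w 0.43 19.5
```

>>> arm_command(
  targets=[
    [0,0,0,0,0,0,0.1],
    [0,0,0,0,0,0,0.1],
    [0,0,0,0,0,0,0.48],
    [0,0,0,0,0,0,0.55],
    [0,0,0,0,0,0,0.7],
    [0,0,0,0,0,0,0.85],
    [0,0,0,0,0,0,1],
    [0,0,0,0,0,0,1],
  ],
)

```text
clock: 20.17
position: [0.5349, 0.1328, 0.0566]
ee_rot: [0.024, 0.995, 0.002, -0.101]
ft_force: [-0.1, 0.5, -0.3]
grip_width: 0.999
```

>>> arm_command(
  targets=[
    [0,0,0,0,0,0,1],
    [0,0,0,0,0,0,1],
    [0,0,0,0,0,0,1],
  ],
)

```text
clock: 20.42
position: [0.5349, 0.1328, 0.0566]
ee_rot: [0.024, 0.995, 0.002, -0.101]
ft_force: [-0.0, 0.5, 0.3]
grip_width: 1.001
```

```bash
python3 ret.py; python3 look.py w25
```

```text
[0.5349 0.1328 0.0566] shift [0.0009 0.0004 0.0003] turn [ 0.0004 -0.0003 -0.    ] F [-0.   0.5  0.3] w 1.001 20.4167
t 20.42 mouth panxy -0.0378 0.3411 z 0.0957 pitchdown -11.6 tcp [0.5349 0.1328 0.0566] az 177.2 w 1.001 q [ 0.31  0.61 -0.78  1.64  0.34  1.26  0.97]
```

View pics/w25.png

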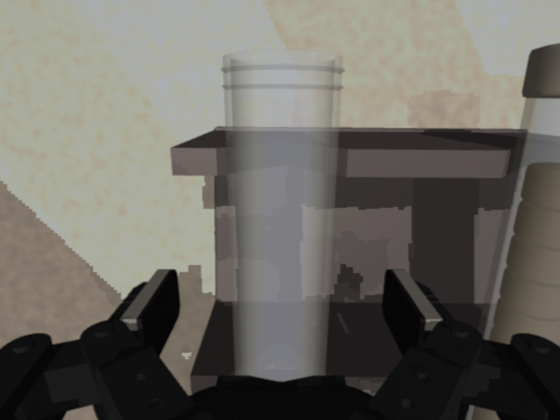

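Released cleanly and at rest; retreat straight up.

>>> arm_command(
  targets=[
    [0,0,0.02,0,0,0,1],
    [0,0,0.06,0,0,0,1],
    [0,0,0.12,0,0,0,1],
    [0,0,0.18,0,0,0,1],
    [0,0,0.26,0,0,0,1],
    [0,0,0.34,0,0,0,1],
    [-0.05,0,0.4,0,0,0,1],
    [-0.1,0,0.44,0,0,0,1],
  ],
)

```text
clock: 21.13
position: [0.4851, 0.1337, 0.2802]
ee_rot: [0.024, 0.995, 0.003, -0.099]
ft_force: [0.3, 0.7, 0.7]
grip_width: 1.002
```

```bash
python3 ret.py; python3 two.py t26; python3 look.py w26
python3 - <<'E'
from h import *
shot('scene','s26')
E
```

```text
[0.4851 0.1337 0.2802] shift [ 0.1005 -0.0014 -0.4469] turn [-0.0004  0.0012 -0.0001] F [0.3 0.7 0.7] w 1.002 21.1333
t 21.23 mouth panxy -0.0894 0.344 z 0.32 pitchdown -11.2 tcp [0.4835 0.1348 0.2814] az 177.4 w 0.995 q [ 0.42  0.29 -0.9   1.52  0.13  1.61  1.05]
```

Run:
```python
from h import *
a=cv2.imread('pics/s1.png');b=cv2.imread('pics/s26.png')
def blobs(im,x0,y0,x1,y1):
    h=cv2.cvtColor(im[y0:y1,x0:x1],cv2.COLOR_BGR2HSV);m=((h[...,1]>70)&(h[...,0]<30)&(h[...,2]>90)).astype(np.uint8)
    n,l,s,c=cv2.connectedComponentsWithStats(m);return [(s[i,4],*(c[i]+[x0,y0]).round(1)) for i in range(1,n) if s[i,4]>5]
print(blobs(b,228,130,330,215))
# sharp edge compare of mouth, base ends of tube, capped
for nm,(x0,y0,x1,y1) in {'mouth':(345,225,372,250),'base':(293,255,315,278),'capped':(320,255,402,320),'oil':(195,222,222,255),'obj':(228,252,252,282)}.items():
    t=cv2.cvtColor(a,6)[y0:y1,x0:x1];r=cv2.matchTemplate(cv2.cvtColor(b,6)[y0-6:y1+6,x0-6:x1+6],t,cv2.TM_CCOEFF_NORMED);_,v,_,p=cv2.minMaxLoc(r);print(nm,round(v,3),p[0]-6,p[1]-6)
c=optics.camera('scene')
for y in (-.041,.041):
    from math import cos,sin
    print('rib',y,[proj(c,[.4986+cos(.0224)*x-sin(.0224)*y,-.2034+sin(.0224)*x+cos(.0224)*y,.018]).round(1).tolist() for x in(-.06,0,.06)])
s=manip.get_obs();print(s['joint_velocities'].round(3).max(),s['clock'])
```

```text
[]
mouth 0.994 0 0
base 0.828 0 0
capped 0.991 0 0
oil 1.0 0 0
obj 0.759 0 0
rib -0.041 [[[286.6, 153.5]], [[269.8, 160.7]], [[252.4, 168.2]]]
rib 0.041 [[[301.2, 170.6]], [[284.0, 178.4]], [[266.2, 186.5]]]
0.031 21.3833
```

Run:
```python
from h import *
b=cv2.imread('pics/s26.png').astype(int)
x0,y0,x1,y1=228,130,330,215
r=b[y0:y1,x0:x1];m=((r[...,2]-r[...,0])>28).astype(np.uint8)
n,l,s,c=cv2.connectedComponentsWithStats(m)
cam=optics.camera('scene')
for i in range(1,n):
    if s[i,4]>5:
        p=c[i]+[x0,y0]; w=ray(cam,p,.024)[0]; d=w[:2]-[.4986,-.2034];print(s[i,4],p.round(1),'pan',(d@[np.cos(.0224),np.sin(.0224)]).round(3),(d@[-np.sin(.0224),np.cos(.0224)]).round(3))
```

```text
29 [272.6 150.9] pan -0.026 -0.067
29 [256.6 152.1] pan 0.02 -0.088
17 [265.5 164.2] pan 0.021 -0.03
47 [279.4 164.1] pan -0.015 -0.009
29 [273.6 169.9] pan 0.012 0.002
21 [307.8 181.7] pan -0.05 0.091
24 [286.2 187.3] pan 0.015 0.077
```

```bash
python3 -c "
from workcell import manip
print(manip.hand_in())"
```

```text
the job is handed in; nothing more can be done
None
```

The job is handed in after about 21 s of the 72 s allowed. All eight tablets are in the pan and the empty tube is back in its own lane; no verdict was reported.

**Pouring:** I lifted the open tube with all eight tablets and shook them out at about 15° mouth down. The gripper never came near a tablet. Two went into each outer bay and four into the middle one. I had planned a more even split, but two extra tablets slid out over the middle bay while I was tilting the tube back up to move on.

**Return:** I laid the tube in its notches until it touched, peaking at about 23 N, eased the force to zero, opened the jaws and went straight up.

**Last checks:**
- **Tablets:** Measured along the pan's length, they lie at about y = -88 and -67 mm, four between -30 and +2 mm, and +77 and +91 mm. None is nearer than about 13 mm to a wall. One pair in the middle bay overlaps and shows as a single blob. I took its top at about 35 mm from the way it lies, without measuring it.
- **One tablet by a rib:** The outermost middle-bay tablet, at -30 mm, sits next to or against the rib. The middle bay has its two without it.
- **Tube and bystanders:** Both tube ends, the capped tube, the oil and the objective showed no pixel shift from the start picture. The match was weaker at the tube's closed end (0.83), probably because it is now empty, and at the objective (0.76).
- **Not checked:** I did not measure the tweezers at the end; the arm stayed clear of them. The 40-picture limit was reached after I released the tube, so these last checks were computed from images rather than seen.

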